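# Put the chilling balls away and snap the canister shut

## Robot

A 6-joint arm with a two-finger parallel gripper is mounted at the origin on the work surface. World frame = base frame: x ahead of the robot, y to its left, z up, the work surface at z = 0. Lengths are in m, angles in degrees, forces in N, time in s.
With the tool pointing down it reaches from about 0.4 to 0.825 m from the base axis. Payload 7 kg.
Tool frame: the origin (TCP) lies at the very end of the fingers, on their centre line; the grasp point (between the pads) lies 19 mm behind it (ctrl.pinch_z is the distance from the TCP to the grasp point, in m); z points along the fingers, x is the direction in which the jaws open and shut, and the axes are right-handed (so a half turn about z gives the same grasp; the last joint's range is limited). The gripper opens to 88 mm and grips with 3 to 60 N. Pads are 19 mm wide; open, the fingers measure 130 mm over their backs; the gripper's body (78 mm by 193 mm) begins 47 mm behind the grasp point.
Start: joints at [93.455, 20.546, 0.682, 0, -70.136, -16.507], TCP at [0.152, 0.658, 0.187] pointing down, gripper open.
Joint ranges: [-176.03, 176.03], [-82.01, 121.73], [-58.28, 71.71], [-173.87, 95.51], [-174.79, -0.11], [-173.66, 173.66]. Speed limits (degrees/s): [136.94, 136.94, 172.46, 180, 180, 180].

## Interface

Orientations are given as [roll, pitch, yaw] about the fixed x, y, z axes, in that order (R = Rz(yaw) Ry(pitch) Rx(roll)).
In Python, from plant import ctrl gives the robot as it stands.
- The arm moves only by the tool carry_out, never from a script. Its argument "increments" is a list of rows, each a list of 7 numbers: the turn, a rotation vector about the world's x, y, z in degrees, then the shift along the world's x, y, z in mm, then the closure, from 0 (fully open) to 1 (shut). In form: [[ax, ay, az, dx, dy, dz, grip], ...]. A call has 1 to 20 rows; each row is the pose to reach, as a shift and turn from the pose commanded when the call began; what a row does not reach only later rows make up. A row lasts 1/8 s, in which the tool goes at most 62.5 mm and 10.7 degrees, less where a joint would pass 70% of its speed; a pose out of reach is approached as far as the arm can. A call with a gripper value outside its range is refused whole. The fingers move at their own pace and stop on an object; the grip force is fixed at half the most. Time passes only in rows, so rows that repeat a pose let the fingers close. It gives the time, the measured TCP pose, the force and the opening at its end, in the units of the state.
- ctrl.get_obs(): the state, without advancing time (a new reading comes with each control period).
- ctrl.snapshot(name): name is "scene" or "top" or "wrist"; returns a dict with "pixels" (420x560x3 uint8, blue, green, red), "intrinsics" (3x3 intrinsics, pixels), "dist" ([k1, k2, p1, p2, k3] as OpenCV has them; the pictures are not rectified), "rvec" (rotation vector, rad) and "tvec" (3), from world to camera coordinates, as OpenCV has them; the wrist camera has in their place "hand_eye" (4x4, takes a point from camera to tool coordinates, whose origin is the TCP and whose axes are the tool frame's). Camera axes: x right, y down, z forward; pixel columns grow to the right and rows downward; lengths in m; the calibration is good to about 2 mm. A picture is of the moment at which its call begins: read the wrist's pose just before it. There is no depth.
- ctrl.close_job(): hands the job in, once; it reports no verdict.
Trained networks look in a picture, given as the dict that the camera call returned (one of the last four; its "shot" number tells which), for a name from the list of things; names that differ only in an ending like _2 or _b are one class to them, and where a whole thing is asked for, a point or a joint stands for the part that bears it (a point fixed in the world has none). Each returns a list of dicts, best first, with "confidence" (0 to 1); they miss things now and then, are a little off and sometimes report something else, mostly with a low value. They report only what shows in the picture. A call takes as long as a camera call. They do not tell look-alikes from the thing itself.
- ctrl.search_frame(picture, label): "centre" ([x, y, z] in m, in world coordinates, good to about 4 mm: the middle of the surface that is visible of it).
- ctrl.outline_of(picture, label): "pixels" (420x560 bool, what is visible of it).
The state is a dict: "clock": time; "joint_pos": joint angles; "qvel": joint speeds; "tau": joint torques, N m; "tool_pos": TCP position; "orientation": TCP orientation; "force": force on the tool from outside, world axes, zero at the start; "moment": the same for the moment, N m; "opening": finger opening in m.
Only numpy, scipy, OpenCV 4.12 (cv2) and the standard library are available. Lean on these libraries where they do the work, as an engineer would, in place of code of your own. Each camera call takes 0.05 s, during which the arm holds its last target. There are 200 camera calls.

## Task

Pour the five steel chilling balls from the steel cup into the open white canister and stand the empty cup back upright on the counter. Then set the snap cap on the canister and press it down past the click until it is fully home, and finish while still holding the cap pressed firmly down. Leave the other things on the bar where they stand.

Things in the scene. Friction and masses are not known exactly. Their poses are not given: they have to be found in the camera images.
- canister: white open canister fixed to the counter, 90 mm high: foot plate 116 mm across, 6 mm high; body 92 mm across up to z 52; shoulder; then a straight round neck, 80 mm outside and 72 mm inside, from z 60 to the rim at z 90; inner floor at z 10. Origin: centre of its underside, z up
- canister_rim (a point): centre of the canister's mouth, at rim height. Three small sprung beads stand out 4 mm from the neck, 8.5 mm below the rim; they give way inward when the cap's inner ridge is pressed over them (a straight push of about 7 to 15 N), then spring out again above the ridge and hold the cap
- cap: grey round snap cap, 98 mm across, mouth down on the counter, wooden knob up; alike from all sides. Skirt 22 mm deep, top plate z 22 to 26. The skirt's mouth, 90 mm wide, narrows like a funnel to a ridge 83 mm wide, 8 mm up. Mass 0.07 to 0.14 kg. Origin: centre of the skirt's lower edge, z up. Fully home, the top plate lies on the rim, origin 68 mm above the canister's origin
- cap_knob (a point): centre of the top of the cap's knob, 56 mm above the cap's origin. The knob is an upright wooden cylinder 22 mm across, 30 mm high. Merely set on the neck, the cap rests on the beads about 10 mm too high; pressed down, the force peaks 7 to 9 mm above home, then drops (the click; the beads now draw the cap down) until the top plate meets the rim
- cup: plain round steel cup without handle, holding the balls; 62 mm high, 54 mm across at the foot and 68 mm at the rim (62 mm across at a height of 38 mm), wall 3 mm, inner floor at z 4. Origin: centre of its underside, z up. Mass 0.08 to 0.17 kg empty. Cup and cap stand on either side of the canister, which on which side varies
- ball0_center (a point): centre of a steel chilling ball, 16 mm across, 17 g, at first on the cup's floor
- ball1_center (a point): centre of a steel chilling ball, 16 mm across, 17 g, at first on the cup's floor
- ball2_center (a point): centre of a steel chilling ball, 16 mm across, 17 g, at first on the cup's floor
- ball3_center (a point): centre of a steel chilling ball, 16 mm across, 17 g, at first on the cup's floor
- ball4_center (a point): centre of a steel chilling ball, 16 mm across, 17 g, at first on the cup's floor
- tamper: bystander: dark wooden tamper, 54 mm across, 70 mm high, loose; origin under its foot
- jigger: bystander: hourglass-shaped steel jigger, 44 mm across, 75 mm high, loose; origin under its foot
- tumbler: bystander: glass tumbler, 68 mm across, 85 mm high, loose; origin under its foot
- whisk: bystander: light bamboo whisk standing on end, 52 mm across, 100 mm high, loose; origin under its foot
- jug: bystander: steel jug with one handle, 84 mm across, 95 mm high, loose; origin under its foot
- bowl: bystander: blue-glazed bowl, 120 mm across, 60 mm high, loose; origin under its foot
- spoon: bystander: steel spoon lying flat, 170 mm long, loose; origin under its middle
Things that resemble listed ones, but are neither listed nor needed, are in the scene too. Leave any orange look-alike of the cup alone. Leave any green or turquoise look-alike of the canister alone.

How it is judged (in metres and radians):
On the way, in this order (a step that is already met when the one before it is completed fails the run):
1. all five balls lie in the canister (z of ball0_center in the frame of canister between 0.005 and 0.075 m and horizontal distance between each of ball0_center, ball1_center, ball2_center, ball3_center, ball4_center and canister below 0.042 m and z of ball1_center in the frame of canister between 0.005 and 0.075 m and z of ball2_center in the frame of canister between 0.005 and 0.075 m and z of ball3_center in the frame of canister between 0.005 and 0.075 m and z of ball4_center in the frame of canister between 0.005 and 0.075 m), for 0.2 s.
2. the empty cup stands upright on the counter, let go (angle between cup's own z axis and vertical below 0.15 rad and height (world z) of cup below 0.008 m and contact force between the fingers and cup below 0.2 N), for 0.2 s.
3. the cap is snapped on, fully home, and is being pressed down (z of cap in the frame of canister between 0.064 and 0.07 m and horizontal distance between cap and canister below 0.004 m and angle between the z axis of cap and the z axis of canister, either way round below 0.06 rad and contact force between cap and canister above 4 N and contact force between the fingers and cap above 1 N), for 0.2 s.
At the end, for the whole second after the job is handed in: Balls in the canister; cup upright (within 0.15 rad) on the counter (foot under 8 mm); cap home (origin 64 to 70 mm above the canister's, within 4 mm of its axis, tilt under 0.06 rad); fingers on the cap press it onto the canister with over 4 N (all of step 1 and all of step 3 and angle between cup's own z axis and vertical below 0.15 rad and height (world z) of cup below 0.008 m); the arm keeps its last pose, push and grip.
It fails at once if a bystander is shifted by more than 40 mm (distance of any of tamper, jigger, tumbler, whisk, jug, bowl, spoon from where it was at the start of the episode above 0.04 m).
It fails at once if a standing bystander is knocked over (angle between any of tamper, jigger, tumbler, whisk, jug, bowl's own z axis and vertical above 0.5 rad).
It also fails if it takes over 72 s, if anything falls off the work surface, if the arm or the gripper's body presses on something with over 40 N, if the wrist force passes 120 N, or if a joint passes its speed limit or range.

## Working session

There is one attempt and no reset: what is moved stays moved. The work goes in short steps, Python scripts to look and compute and a tool call to move; the robot and the scene stay as the last step left them, time stands still between calls to the robot, and variables do not carry over. Pictures are saved under pics/ and viewed, about 8 in all and at most 12, crops included, and the job is handed in when it is done.

Besides the shell and the picture viewer there is one more tool, called after "Emit:" by a JSON object that holds its "method" and its "body", one argument or row to a line. carry_out: Moves the arm, as the interface text tells. Its arguments: {"type":"object","properties":{"increments":{"type":"array"}},"required":["increments"]}

```bash
mkdir -p pics; ls
python3 - <<'E'
from plant import ctrl
import cv2,numpy as np
s=ctrl.snapshot("scene");t=ctrl.snapshot("top")
for p,n in((s,'scene'),(t,'top')):
    cv2.imwrite(f'pics/{n}0.png',p['pixels'])
    for l in "canister canister_rim cap cap_knob cup ball0_center tamper jigger tumbler whisk jug bowl spoon".split():
        print(n,l,[(np.round(d['centre'],3).tolist(),round(d['confidence'],2)) for d in ctrl.search_frame(p,l)][:6])
o=ctrl.get_obs();print(o)
E
```

```text
pics
scene canister [([0.6, -0.05, 0.046], 0.96), ([0.372, -0.295, 0.049], 0.77), ([0.395, -0.116, 0.051], 0.67)]
scene canister_rim [([0.601, -0.05, 0.049], 0.93), ([0.402, -0.117, 0.05], 0.7), ([0.373, -0.287, 0.057], 0.65)]
scene cap [([0.529, -0.216, 0.029], 0.89)]
scene cap_knob [([0.534, -0.22, 0.019], 0.84)]
scene cup [([0.483, 0.206, 0.041], 0.75), ([0.574, 0.225, 0.045], 0.73), ([0.363, 0.187, 0.043], 0.6), ([0.682, 0.214, 0.056], 0.3)]
scene ball0_center []
scene tamper [([0.397, 0.003, 0.019], 0.76)]
scene jigger [([0.681, 0.216, 0.057], 0.79)]
scene tumbler [([0.71, -0.227, 0.064], 0.92), ([0.774, 0.005, 0.048], 0.28)]
scene whisk [([0.773, 0.006, 0.047], 0.55)]
scene jug [([0.72, 0.345, 0.061], 0.61)]
scene bowl [([0.63, -0.359, 0.036], 0.6)]
scene spoon [([0.497, -0.394, 0.016], 0.47)]
top canister [([0.369, -0.121, 0.006], 0.97), ([0.567, -0.046, 0.008], 0.96), ([0.349, -0.292, 0.008], 0.72), ([0.75, 0.006, 0.052], 0.45)]
top canister_rim [([0.346, -0.292, 0.013], 0.95), ([0.566, -0.048, 0.013], 0.86), ([0.367, -0.115, 0.008], 0.86)]
top cap [([0.515, -0.223, 0.026], 0
[... 574 characters left out ...]
373, 0.014], 0.75), ([0.706, 0.36, 0.042], 0.41)]
{'clock': 1.4, 'joint_pos': array([ 9.34548178e+01,  2.05448308e+01,  6.83256166e-01,  1.44075518e-03,
       -7.01355233e+01, -1.65072416e+01]), 'qvel': array([ 0.05189494, -0.04565621,  0.00814257, -0.11494976,  0.01707134,
       -0.01467532]), 'tau': array([ 1.94990298e-04, -5.82382321e+01,  2.93293494e+01,  7.00234652e+00,
        1.23549436e-02, -1.41797256e-05]), 'tool_pos': array([0.1524618 , 0.65755427, 0.18739293]), 'orientation': array([-1.79999525e+02,  3.16744693e-03, -1.03051934e+02]), 'force': array([ 0.82735376, -0.02780022,  0.19374839]), 'moment': array([ 0.01309584, -0.05051017,  0.04098007]), 'opening': 0.0874609917496196}
```

View pictures.

```bash
python3 -c "
import cv2
for n in('scene','top'):cv2.imwrite(f'pics/{n}0b.png',cv2.resize(cv2.imread(f'pics/{n}0.png'),(784,588),interpolation=3))"
```

```text
(no output)
```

View pics/scene0b.png

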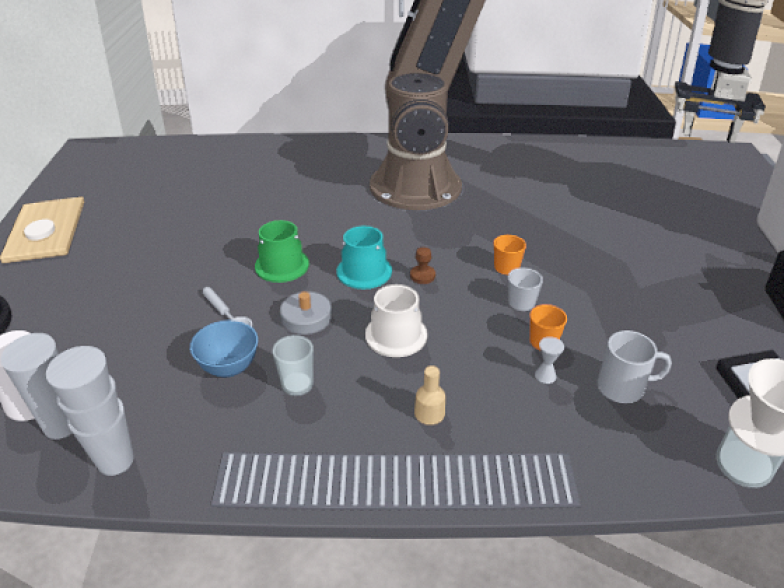

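View pics/top0b.png

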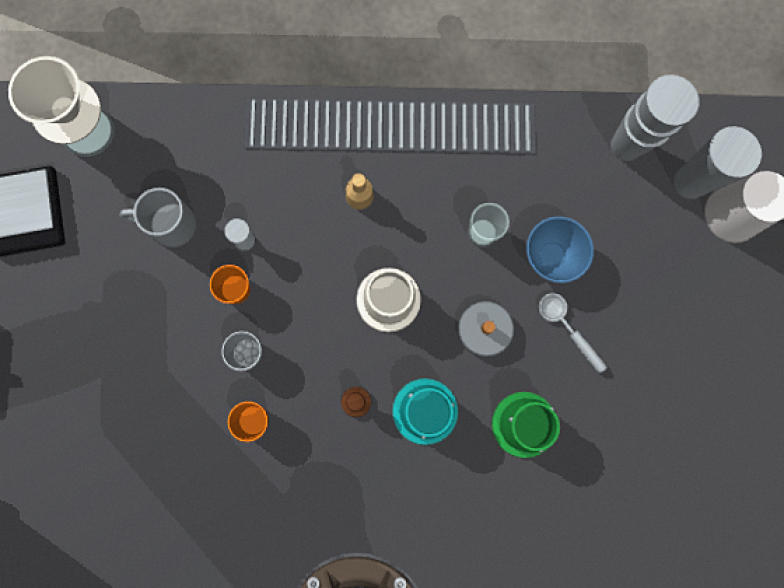

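```bash
cat > h.py <<'E'
from plant import ctrl
import cv2,numpy as np
from scipy.optimize import least_squares
PROF={'canister':[[(0,.058),(.006,.058)],[(.006,.046),(.052,.046),(.06,.04),(.09,.04)]],
 'cup':[[(0,.027),(.062,.034)]],'cap':[[(0,.049),(.026,.049)],[(.026,.011),(.056,.011)]]}
def sil(p,name,xyz):
    m=np.zeros((420,560),np.uint8);a=np.linspace(0,2*np.pi,72)
    for part in PROF[name]:
        P=np.concatenate([np.c_[xyz[0]+r*np.cos(a),xyz[1]+r*np.sin(a),0*a+z+xyz[2]] for z,r in part])
        q=cv2.projectPoints(P,p['rvec'],p['tvec'],p['intrinsics'],p['dist'])[0]
        cv2.fillConvexPoly(m,cv2.convexHull((q*16).astype(np.int32)),1,shift=4)
    return m
cen=lambda m:np.array([np.nonzero(m)[1].mean(),np.nonzero(m)[0].mean()])
def locate(pics,name,guess,z=0):
    out=[];ms=[]
    for p in pics:
        c=[d['pixels'] for d in ctrl.outline_of(p,name)]
        s=sil(p,name,[*guess,z]); iou=[(s*m>0).sum()/((s+m)>0).sum() for m in c]
        if c: ms.append((p,c[int(np.argmax(iou))]))
    f=lambda g,L:np.concatenate([cen(sil(p,name,[*g,z]))-cen(m) for p,m in L])
    for L in [[x] for x in ms]+[ms]:
        r=least_squares(f,guess,args=(L,),diff_step=5e-3)
        x=[(sil(p,name,[*r.x,z])*m>0).sum()/((sil(p,name,[*r.x,z])+m)>0).sum() for p,m in L]
        out.append((np.round(r.x,4).tolist(),np.round(x,3).tolist()))
    return out
E
python3 - <<'E'
from h import *
P=[ctrl.snapshot("scene"),ctrl.snapshot("top")]
for n,g in(('canister',(.58,-.05)),('cup',(.47,.21)),('cap',(.52,-.22))): print(n,locate(P,n,g))
E
```

```text
canister [([0.5675, -0.0499], [0.942]), ([0.5671, -0.0507], [0.967]), ([0.5674, -0.0502], [0.943, 0.965])]
cup [([0.4676, 0.203], [0.93]), ([0.4672, 0.2052], [0.652]), ([0.4671, 0.2045], [0.926, 0.66])]
cap [([0.515, -0.2223], [0.94]), ([0.5135, -0.2249], [0.918]), ([0.5136, -0.2239], [0.948, 0.918])]
```

Emit:
{"method": "carry_out", "body": {
  "increments": [
    [-10,0,0,20,-40,60,0],
    [-20,0,0,40,-80,80,0],
    [-30,0,0,60,-100,80,0],
    [-40,0,0,80,-120,80,0]
  ]
}}

```text
clock: 2.3
tool_pos: [0.2332, 0.5376, 0.269]
orientation: [-169.2, -38.9, -106.9]
force: [0.5, 0.3, -0.9]
opening: 0.0876
```

Run:
```python
from h import *
o=ctrl.get_obs();print(*[(k,np.round(o[k],3).tolist()) for k in('clock','joint_pos','tool_pos','orientation','force')])
```

```text
('clock', 2.3) ('joint_pos', [87.072, 37.061, 24.891, 2.132, -117.886, -9.826]) ('tool_pos', [0.233, 0.538, 0.269]) ('orientation', [-169.222, -38.871, -106.877]) ('force', [0.478, 0.269, -0.935])
```

```bash
cat >> h.py <<'E'
from scipy.spatial.transform import Rotation as Ro
import json
def Rm(o): return Ro.from_euler('xyz',o['orientation'],degrees=True)
def log():
    o=ctrl.get_obs();open('log.txt','a').write(json.dumps([list(o['joint_pos']),list(o['tool_pos']),list(o['orientation'])])+'\n');return o
C=np.array([[0,0,1.],[0,1,0],[-1,0,0]])
def fk(q,k):
    r=lambda ax,a:Ro.from_euler(ax,a,degrees=True).as_matrix()
    A=r('z',q[0]);B=A@r('y',q[1]-q[2]);R=B@r('x',-q[3])@r('y',-q[4])@r('x',-q[5])@C
    return A@[k[0],k[1],k[2]]+A@r('y',q[1])@[k[3],0,k[4]]+B@[k[5],0,k[6]]+R[:,2]*k[7],R
def fit():
    D=[json.loads(l) for l in open('log.txt')]
    f=lambda k:np.concatenate([fk(d[0],k)[0]-d[1] for d in D])
    s=least_squares(lambda k:np.r_[f(k),1e-4*(k-k0)],k0);return s.x,np.abs(f(s.x)).max(),[np.degrees((Ro.from_matrix(fk(d[0],s.x)[1]).inv()*Ro.from_euler('xyz',d[2],degrees=True)).magnitude()) for d in D]
k0=np.array([0,-.19,.3,0,.3,.3,0,.25])
LO=np.array([-176,-82,-58,-173.8,-174.7,-.2]);LO[5]=-173.6
HI=np.array([176,121.7,71.7,95.5,-.2,173.6])
def ik(p,R,q0,k):
    f=lambda q:np.r_[(fk(q,k)[0]-p)*5,(Ro.from_matrix(R).inv()*Ro.from_matrix(fk(q,k)[1])).as_rotvec()]
    s=least_squares(f,np.clip(q0,LO+.01,HI-.01),bounds=(LO,HI),x_scale=30);return s.x,np.abs(f(s.x)).max()
def Rgrasp(th,beta,sg):
    t,b=np.radians(th),np.radians(beta);a=np.array([np.sin(b)*np.cos(t),-np.cos(b)*np.cos(t),-np.sin(t)]);x=sg*np.array([np.cos(b),np.sin(b),0])
    return np.c_[x,np.cross(a,x),a]
E
python3 - <<'E'
from h import *
open('log.txt','w').write(json.dumps([[93.4548178,20.5448308,.683256,.00144,-70.1355,-16.50724],[.1524618,.65755,.18739],[-179.9995,.003167,-103.0519]])+'\n')
o=log()
print(fit())
for s in(1,-1): print(s,np.round((Ro.from_matrix(Rgrasp(25,10,s))*Rm(o).inv()).as_rotvec(degrees=True)))
E
```

```text
(array([ 0.10223109, -0.19180006,  0.29788387, -0.0287904 ,  0.54659387,
        0.43192953, -0.07706851,  0.41319518]), np.float64(2.1532584904004892e-07), [np.float64(5.149700951873815e-05), np.float64(3.236712532754938e-14)])
1 [-25.  82.  71.]
-1 [-15. -62. -38.]
```

Emit:
{"method": "carry_out", "body": {
  "increments": [
    [-2,-8,-5,40,-10,20,0],
    [-4,-16,-10,80,-20,40,0],
    [-6,-24,-15,120,-30,60,0],
    [-8,-31,-19,150,-50,60,0]
  ]
}}

```text
clock: 2.8
tool_pos: [0.384, 0.4878, 0.3282]
orientation: [-133.9, -26.2, -146.1]
force: [-0.3, 0.3, -0.1]
opening: 0.0879
```

Run:
```python
from h import *
o=log()
print(np.round(o['joint_pos'],1),fit())
```

```text
[  80.3   40.2   24.    18.9 -121.9  -32.2] (array([ 0.8715714 , -0.19234489,  0.02065186, -0.27680234,  0.43827303,
       -0.12453619, -0.00560838,  0.37783711]), np.float64(0.0006171185685542036), [np.float64(5.149700951873815e-05), np.float64(3.236712532754938e-14), np.float64(4.8020385447400266e-14)])
```

Emit:
{"method": "carry_out", "body": {
  "increments": [
    [0,-8,-5,10,0,0,0],
    [0,-16,-10,20,-10,-20,0],
    [0,-22,-15,30,-20,-40,0],
    [0,-22,-15,30,-20,-60,0]
  ]
}}

```text
clock: 3.3
tool_pos: [0.4129, 0.467, 0.266]
orientation: [-124.4, -6.6, -163.9]
force: [-0.7, 0.7, -0.1]
opening: 0.0873
```

Run:
```python
from h import *
o=log();k,e,_=fit()
q=o['joint_pos'];print(np.round(q,1),o['tool_pos'],np.round(k,4),e)
cup=np.array([.467,.2045,.042])
for th in(15,25,35):
  for be in(0,10,15):
    for s in(1,-1):
      R=Rgrasp(th,be,s);q1,e1=ik(cup+R[:,2]*.019,R,q,k)
      if e1>1e-3:continue
      c=Ro.from_euler('y',-110,degrees=True)
      for psi in(-40,40,0):
        cd=c.apply([0,0,1]);R2=(Ro.from_rotvec(np.radians(psi)*cd)*c).as_matrix()@R
        q2,e2=ik(np.array([.605,-.05,.18])+R2[:,2]*.019,R2,q1,k)
        print(th,be,s,np.round(q1),psi,np.round(q2),round(e2,4),np.round(R2[:,2],2))
```

```text
[  78.7   42.9   17.1   21.1 -116.3  -59. ] [0.41294608 0.46695402 0.26597704] [ 0.3185 -0.1905  0.1093 -0.1498  0.5069  0.2948  0.0406  0.3886] 0.020822537434679822
15 0 1 [ 65.  69. -35.  27. -63.  84.] -40 [ 50.  18. -57.  65. -66. -19.] 0.0 [ 0.46 -0.74 -0.49]
15 0 1 [ 65.  69. -35.  27. -63.  84.] 40 [ 38. 107. -45.  37. -86. -60.] 0.0 [ 0.03 -0.74  0.67]
15 0 1 [ 65.  69. -35.  27. -63.  84.] 0 [ 48.  73. -58.  58. -71. -53.] 0.0555 [ 0.24 -0.97  0.09]
15 0 -1 [ 65.  69. -35.  27. -63. -96.] -40 [  47.    9.  -46.   56.  -68. -174.] 0.1029 [ 0.46 -0.74 -0.49]
15 0 -1 [ 65.  69. -35.  27. -63. -96.] 40 [  39.   72.  -26.   41. -101. -174.] 0.5302 [ 0.03 -0.74  0.67]
15 0 -1 [ 65.  69. -35.  27. -63. -96.] 0 [  45.   40.  -37.   50.  -83. -174.] 0.3108 [ 0.24 -0.97  0.09]
15 10 1 [ 70.  70. -44.  36. -55.  76.] -40 [ 50.  31. -58.  64. -68. -28.] 0.0302 [ 0.41 -0.84 -0.37]
15 10 1 [ 70.  70. -44.  36. -55.  76.] 40 [ 34. 111. -40.  31. -94. -60.] 0.0 [-0.01 -0.62  0.78]
15 10 1 [ 70.  70. -44.  36. -55.  76.] 0 [ 47.  86. -58.  55. -71. -61.] 0.0268 [ 0.19 -0.95  0.25]
15 10 -1 [
[... 4093 characters left out ...]
 0 [  51.   33.  -53.   61.  -80. -174.] 0.5409 [ 0.49 -0.81  0.33]
35 15 1 [ 70.  50. -49.  40. -48.  83.] -40 [ 52.  26. -58.  68. -71. -22.] 0.2685 [ 0.66 -0.74 -0.13]
35 15 1 [ 70.  50. -49.  40. -48.  83.] 40 [ 35. 122. -48.  33. -89. -67.] 0.1451 [ 0.31 -0.47  0.83]
35 15 1 [ 70.  50. -49.  40. -48.  83.] 0 [ 45. 105. -58.  53. -74. -76.] 0.2061 [ 0.47 -0.79  0.4 ]
35 15 -1 [ 70.  50. -49.  40. -48. -97.] -40 [  54.    0.  -58.   68.  -72. -174.] 0.3179 [ 0.66 -0.74 -0.13]
35 15 -1 [ 70.  50. -49.  40. -48. -97.] 40 [  42.   82.  -35.   44.  -99. -174.] 0.6033 [ 0.31 -0.47  0.83]
35 15 -1 [ 70.  50. -49.  40. -48. -97.] 0 [  50.   39.  -50.   59.  -82. -174.] 0.5542 [ 0.47 -0.79  0.4 ]
```

```bash
cat >> h.py <<'E'
def fk(q,k):
    r=lambda ax,a:Ro.from_euler(ax,a,degrees=True).as_matrix()
    A=r('z',q[0]);B=A@r('y',q[1]-q[2]);D=B@r('x',-q[3]);E=D@r('y',-q[4]);R=E@r('x',-q[5])@C
    return A@[k[0],k[1],k[2]]+A@r('y',q[1])@[k[3],0,k[4]]+B@[k[5],0,k[6]]+D@[0,k[8],0]+E@[k[7],0,k[9]],R
k0=np.array([0,-.1,.3,0,.3,.3,0,.3,-.1,0])
E
python3 - <<'E'
from h import *
k,e,r=fit();print(np.round(k,4),e,np.max(r))
E
```

```text
[ 0.     -0.      0.1988 -0.      0.6016  0.4636 -0.      0.4172 -0.1918
  0.    ] 1.808952174719991e-07 5.149700951873815e-05
```

Emit:
{"method": "carry_out", "body": {
  "increments": [
    [0,0,-10,0,0,10,0],
    [0,0,-20,0,0,20,0],
    [0,0,-30,0,0,20,0],
    [0,10,-35,0,0,20,0]
  ]
}}

```text
clock: 3.8
tool_pos: [0.4117, 0.4688, 0.2874]
orientation: [-124.3, -16.4, 161.3]
force: [-0.8, -0.1, -1.0]
opening: 0.0878
```

Run:
```python
from h import *
o=log()
k,e,r=fit();print(np.round(o['joint_pos'],1),np.round(k,4),e,np.max(r))
```

```text
[  64.2   54.4   52.2   -5.7 -145.   -77.1] [-0.      0.      0.1988 -0.      0.6016  0.4636  0.      0.4172 -0.1918
 -0.    ] 1.3364458777420651e-06 5.149700951873815e-05
```

```bash
cat >> h.py <<'E'
K=np.array([0,0,.1988,0,.6016,.4636,0,.4172,-.1918,0])
# refine from log
K=fit()[0]
def pts(q):
    r=lambda ax,a:Ro.from_euler(ax,a,degrees=True).as_matrix()
    A=r('z',q[0]);B=A@r('y',q[1]-q[2]);D=B@r('x',-q[3])
    e=A@r('y',q[1])@[0,0,K[4]]+[0,0,K[2]];f=e+B@[K[5],0,0];return e,f,f+D@[0,K[8],0]
def Rpour(th,gam,sgn,phi,psi,sg):
    # cup frame: grasp with beta=0 ; pour toward sgn*x, psi lifts the gripper
    R=Rgrasp(th,0,sg);c=Ro.from_euler('y',sgn*phi,degrees=True)
    best=Ro.from_rotvec(np.radians(psi*sgn)*c.apply([0,0,1]))*c
    return Ro.from_euler('z',gam,degrees=True).as_matrix()@best.as_matrix()@R
SEEDS=[np.array([j1,j2,j3,j4,j5,j6]) for j1 in(-20,40) for j2,j3 in((30,0),(60,20),(60,-30)) for j4 in(60,0,-70,-140) for j5 in(-60,-120) for j6 in(-90,90)]
def solve(p,R,seeds):
    for s in seeds:
        q,e=ik(p,R,s,K)
        if e<1e-4 and min((q-LO).min(),(HI-q).min())>3:
            yield q
E
cat > s.py <<'E'
from h import *
import sys
np.random.seed(0)
cup=np.array([.467,.2045,.042])
G=[]
for be in(-5,10,25,170,185,200):
  for th in(15,30):
    R=Rgrasp(th,be,1);S=set()
    for q in solve(cup+R[:,2]*.019,R,SEEDS[::1] if 0 else [SEEDS[i] for i in np.random.permutation(len(SEEDS))[:30]]):
        P=pts(q)
        if min(p[2] for p in P)>.08: S.add(tuple(np.round(q).astype(int)))
    S2=[]
    for s in S:
        if all(np.abs(np.array(s)-t).max()>4 for t in S2): S2.append(np.array(s))
    for s in S2: print('G',be,th,s.tolist(),[np.round(p,2).tolist() for p in pts(s)[1:]])
E
time timeout 400 python3 s.py
```

```text
G -5 15 [63, 56, -10, 21, -98, 99] [[0.31, 0.61, 0.11], [0.5, 0.59, 0.14]]
G -5 30 [62, 46, -15, 20, -87, 101] [[0.31, 0.58, 0.21], [0.49, 0.55, 0.24]]
G 10 15 [69, 52, -23, 30, -88, 98] [[0.21, 0.55, 0.12], [0.4, 0.58, 0.15]]
G 10 30 [68, 43, -26, 28, -78, 101] [[0.22, 0.53, 0.21], [0.4, 0.55, 0.24]]
G 25 15 [75, 49, -36, 40, -79, 93] [[0.13, 0.48, 0.13], [0.3, 0.56, 0.14]]
G 25 30 [72, 39, -39, 39, -69, 99] [[0.15, 0.45, 0.21], [0.33, 0.52, 0.24]]
G 170 15 [-18, 42, -22, -77, -80, 64] [[0.58, -0.19, 0.23], [0.4, -0.18, 0.15]]
G 170 30 [-10, 30, -24, -71, -66, 50] [[0.56, -0.1, 0.34], [0.41, -0.14, 0.24]]
G 185 15 [-12, 44, -12, -68, -86, 58] [[0.66, -0.14, 0.25], [0.5, -0.18, 0.15]]
G 185 30 [-6, 33, -15, -62, -74, 48] [[0.63, -0.07, 0.36], [0.5, -0.14, 0.25]]
G 200 15 [-6, 47, -3, -61, -94, 55] [[0.73, -0.08, 0.25], [0.6, -0.16, 0.15]]
G 200 30 [-1, 37, -7, -55, -83, 48] [[0.7, -0.01, 0.36], [0.58, -0.12, 0.24]]
real	0m38.985s
user	0m39.242s
sys	0m0.143s
```

```bash
cat > s2.py <<'E'
from h import *
cup=np.array([.467,.2045,.042]);can=np.array([.5673,-.0502,0])
th=25
for sg in(1,-1):
  R0=Rgrasp(th,10,sg);qg,e=ik(cup+R0[:,2]*.019,R0,[68,45,-25,28,-80,100 if sg>0 else -80],K)
  for sgn in(1,-1):
    for gam in(-60,-30,-10,10,30,60):
      for psi in(0,20,35):
        # path: lift, go over, roll
        q=qg.copy();ok=True;mar=99;d=Ro.from_euler('z',gam,degrees=True).apply([sgn,0,0])
        for t in np.linspace(0,1,13)[1:]:
            R=Rpour(th,10+(gam-10)*min(1,t*2),sgn,max(0,t-.5)*2*115,psi*max(0,t-.5)*2,sg)
            pe=can-d*.035+[0,0,.18];p=cup+[0,0,.14]+(pe-cup-[0,0,.14])*min(1,2*t)
            q,e=ik(p+R[:,2]*.019,R,q,K);mar=min(mar,(q-LO).min(),(HI-q).min())
            if e>1e-3: ok=False;break
        b=-R[:,2]
        if ok and mar>2: print(sg,sgn,gam,psi,'mar',round(mar),np.round(q).astype(int).tolist(),'b',np.round(b,2),[np.round(x,2).tolist() for x in pts(q)[1:]])
E
time timeout 500 python3 s2.py
```

```text
1 -1 -60 0 mar 40 [27, 63, 0, 32, -124, -9] b [ 0.59  0.78 -0.18] [[0.67, 0.34, 0.06], [0.82, 0.23, 0.11]]
1 -1 -60 20 mar 40 [30, 52, -7, 33, -110, -15] b [0.48 0.87 0.1 ] [[0.62, 0.36, 0.17], [0.78, 0.27, 0.22]]
1 -1 -60 35 mar 40 [33, 44, -14, 35, -99, -21] b [0.34 0.89 0.29] [[0.56, 0.36, 0.24], [0.72, 0.28, 0.3]]
1 -1 -30 0 mar 31 [37, 55, -25, 48, -107, -16] b [ 0.12  0.98 -0.18] [[0.46, 0.34, 0.09], [0.65, 0.32, 0.11]]
1 -1 -30 20 mar 24 [39, 43, -34, 52, -92, -21] b [-0.02  0.99  0.1 ] [[0.4, 0.33, 0.19], [0.59, 0.33, 0.22]]
1 -1 -30 35 mar 17 [40, 34, -41, 56, -81, -26] b [-0.15  0.94  0.29] [[0.35, 0.29, 0.25], [0.54, 0.31, 0.3]]
1 -1 -10 0 mar 12 [41, 50, -43, 61, -99, -26] b [-0.22  0.96 -0.18] [[0.33, 0.28, 0.12], [0.51, 0.33, 0.11]]
1 -1 -10 20 mar 6 [41, 37, -52, 70, -85, -30] b [-0.36  0.93  0.1 ] [[0.28, 0.24, 0.22], [0.46, 0.31, 0.22]]
-1 1 -60 0 mar 19 [13, 70, 35, -14, -156, 11] b [ 0.98  0.12 -0.18] [[0.92, 0.22, 0.15], [0.94, 0.03, 0.11]]
-1 1 -60 20 mar 27 [9, 63, 38, -20, -148, 13] b [ 0.99 -0.02  0.1 ] [[0.94, 0.15, 0.28], [0.95, -0.03, 0.22]]
-1 1 -60 35 mar
[... 384 characters left out ...]
29], [0.89, 0.1, 0.3]]
-1 1 -10 0 mar 30 [33, 60, -8, 28, -121, 33] b [ 0.53  0.83 -0.18] [[0.58, 0.38, 0.07], [0.75, 0.28, 0.11]]
-1 1 -10 20 mar 30 [30, 54, 0, 21, -118, 43] b [0.65 0.75 0.1 ] [[0.65, 0.38, 0.18], [0.79, 0.25, 0.22]]
-1 1 -10 35 mar 30 [27, 50, 5, 15, -117, 50] b [0.72 0.63 0.29] [[0.71, 0.35, 0.26], [0.82, 0.21, 0.3]]
-1 1 10 0 mar 12 [40, 55, -26, 38, -108, 29] b [ 0.22  0.96 -0.18] [[0.43, 0.36, 0.09], [0.62, 0.33, 0.11]]
-1 1 10 20 mar 12 [37, 48, -18, 32, -104, 44] b [0.36 0.93 0.1 ] [[0.5, 0.38, 0.18], [0.68, 0.31, 0.22]]
-1 1 10 35 mar 12 [34, 44, -12, 27, -104, 54] b [0.46 0.84 0.29] [[0.56, 0.38, 0.25], [0.72, 0.28, 0.3]]
real	0m26.697s
user	0m27.128s
sys	0m0.148s
```

```bash
cat >> h.py <<'E'
def delta(Rg,pinch,o=None):
    o=o or ctrl.get_obs();p=pinch+Rg[:,2]*.019
    return np.round((Ro.from_matrix(Rg)*Rm(o).inv()).as_rotvec(degrees=True),1),np.round((p-o['tool_pos'])*1000,1)
E
python3 - <<'E'
from h import *
P=[ctrl.snapshot("scene"),ctrl.snapshot("top")]
for g in((.36,.19),(.575,.225)): print(locate(P,'cup',g)[-1])
R=Rgrasp(25,10,-1);cup=np.array([.467,.2045,.042]);a=R[:,2]
print(a,delta(R,cup-.13*a))
print(ik(cup-.111*a,R,ctrl.get_obs()['joint_pos'],K))
E
```

```text
([0.347, 0.1884], [0.889, 0.88])
([0.58, 0.2284], [0.701, 0.889])
[ 0.1573787  -0.89253894 -0.42261826] (array([-10.4, -15.5,  29.7]), array([  37.6, -164.5, -198.2]))
(array([ 73.43401827,  46.7910437 , -10.05597311,  24.01395023,
       -95.13410369, -75.78485038]), np.float64(2.288644274095475e-11))
```

Emit:
{"method": "carry_out", "body": {
  "increments": [
    [-2.6,-3.9,7.4,10,-20,-30,0],
    [-5.2,-7.8,14.9,20,-50,-60,0],
    [-7.8,-11.6,22.3,30,-80,-100,0],
    [-10.4,-15.5,29.7,37,-110,-140,0],
    [-10.4,-15.5,29.7,37.6,-140,-170,0],
    [-10.4,-15.5,29.7,37.6,-164.5,-198.2,0],
    [-10.4,-15.5,29.7,37.6,-164.5,-198.2,0],
    [-10.4,-15.5,29.7,37.6,-164.5,-198.2,0]
  ]
}}

```text
clock: 5.1
tool_pos: [0.4499, 0.3047, 0.09]
orientation: [-115.1, 0.1, -170.0]
force: [0.0, 0.8, 0.5]
opening: 0.0877
```

Run:
```python
from h import *
P=[ctrl.snapshot("scene"),ctrl.snapshot("top")]
for p,n in zip(P,'st'):cv2.imwrite(f'pics/{n}1.png',p['pixels'])
w=ctrl.snapshot("wrist");c=cv2.resize(P[0]['pixels'][120:300,260:500],(480,360))
i=np.zeros((420,800,3),np.uint8);i[:300,:400]=cv2.resize(w['pixels'],(400,300));i[:300,400:]=cv2.resize(P[0]['pixels'][120:300,270:510],(400,300));cv2.imwrite('pics/m1.png',i)
R=Rgrasp(25,10,-1);print(delta(R,np.array([.467,.2045,.042])))
print(np.round(ctrl.get_obs()['joint_pos'],1))
```

```text
(array([-0.2,  0.1,  0. ]), array([  19.9, -116.9,  -55.8]))
[ 73.4  46.7  -9.9  24.  -95.2 -75.8]
```

View pics/m1.png

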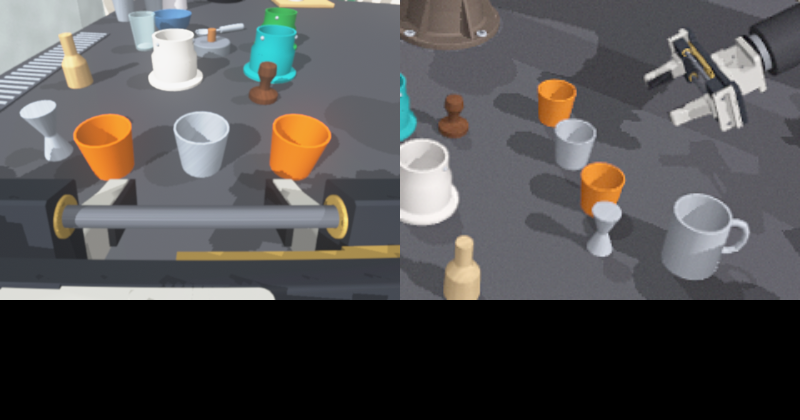

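Emit:
{"method": "carry_out", "body": {
  "increments": [
    [0,0,0,4,-23,-11,0],
    [0,0,0,8,-47,-22,0],
    [0,0,0,11,-70,-33,0],
    [0,0,0,15,-88,-42,0],
    [0,0,0,18,-105,-50,0],
    [-0.2,0.1,0,20,-117,-56,0],
    [-0.2,0.1,0,20,-117,-56,0],
    [-0.2,0.1,0,20,-117,-56,1],
    [-0.2,0.1,0,20,-117,-56,1],
    [-0.2,0.1,0,20,-117,-56,1],
    [-0.2,0.1,0,20,-117,-56,1],
    [-0.2,0.1,0,20,-117,-56,1]
  ]
}}

```text
clock: 6.75
tool_pos: [0.4701, 0.1861, 0.0333]
orientation: [-114.9, -0.1, -170.1]
force: [0.0, -0.2, 0.2]
opening: 0.0552
```

Emit:
{"method": "carry_out", "body": {
  "increments": [
    [0,0,0,0,0,8,1],
    [0,0,0,0,0,20,1],
    [0,0,0,0,0,40,1],
    [0,0,0,0,0,70,1],
    [0,0,0,0,0,100,1],
    [0,0,0,0,0,130,1],
    [0,0,0,0,0,130,1]
  ]
}}

```text
clock: 7.62
tool_pos: [0.4704, 0.1867, 0.1657]
orientation: [-115.1, 0.1, -170.1]
force: [-0.6, 0.9, -2.4]
opening: 0.0558
```

```bash
cat > s3.py <<'E'
from h import *
o=ctrl.get_obs();q=o['joint_pos'];R0=Rm(o);p0=o['tool_pos'];pin0=p0-R0.as_matrix()[:,2]*.019
print(np.round(q,1),p0,o['opening'],o['force'])
can=np.array([.5673,-.0502,0]);th=25
def row(pin,gam,phi,psi):
    global q
    R=Rpour(th,gam,1,phi,psi,-1);p=pin+R[:,2]*.019;qn,e=ik(p,R,q,K)
    print(np.round((Ro.from_matrix(R)*R0.inv()).as_rotvec(degrees=True),1).tolist(),np.round((p-p0)*1000,1).tolist(),'q',np.round(qn).astype(int),'e',round(e,4));q=qn
pe=can+[-.055,0,.185]
print('transfer')
for t in np.linspace(0,1,9)[1:]: row(pin0+(pe-pin0)*t,10*(1-t),60*t,30*t)
print('pour')
for phi in range(65,126,5):
    # lip-lower point in the pour plane relative to pinch: c*.024 + r*.034 toward counter
    f=np.radians(phi);lip=.024*np.array([np.sin(f),0,np.cos(f)])+.034*np.array([np.cos(f),0,-np.sin(f)])
    pin=np.array([can[0]-.022,can[1],.138])-lip
    row(pin,0,phi,30)
E
python3 s3.py
```

```text
[ 68.2  35.4 -22.9  28.5 -92.5 -74. ] [0.47038762 0.18671356 0.16571036] 0.05575692278429899 [-0.60195075  0.94768922 -2.39282629]
transfer
[-1.1, 7.5, 2.6] [5.3, -31.8, 1.4] q [ 66  34 -26  29 -91 -66] e 0.0
[-1.4, 15.0, 5.1] [10.6, -63.4, 2.5] q [ 64  32 -28  30 -89 -57] e 0.0
[-1.1, 22.5, 7.6] [15.7, -95.0, 3.6] q [ 61  31 -30  31 -87 -49] e 0.0
[-0.1, 30.1, 9.9] [20.8, -126.6, 4.5] q [ 58  29 -32  32 -86 -39] e 0.0
[1.6, 37.6, 12.2] [25.7, -158.0, 5.3] q [ 54  27 -32  32 -84 -30] e 0.0
[3.9, 45.0, 14.4] [30.4, -189.4, 6.1] q [ 50  26 -32  32 -83 -19] e 0.0
[6.8, 52.3, 16.4] [34.9, -220.7, 7.0] q [ 45  25 -31  32 -82  -9] e 0.0
[10.4, 59.4, 18.3] [39.3, -251.8, 7.8] q [ 40  25 -29  31 -82   2] e 0.0
pour
[11.3, 64.3, 18.0] [35.2, -251.8, -18.2] q [ 39  28 -28  29 -82   6] e 0.0
[12.2, 69.3, 17.6] [36.1, -251.8, -14.8] q [ 38  30 -25  28 -85  11] e 0.0
[13.1, 74.2, 17.3] [37.4, -251.8, -11.5] q [ 37  32 -22  27 -88  16] e 0.0
[13.9, 79.1, 16.8] [39.0, -251.8, -8.3] q [ 36  34 -19  26 -91  21] e 0.0
[14.8, 84.1, 16.4] [40.8, -251.8, -5.2] q [ 35  36 -17  25 -94  26] e 0.0
[15.7, 89.0, 15.9] [42.9, -251.8, -2.3] q [ 35  38 -14  24 -97  30] e 0.0
[16.6, 93.9, 15.4] [45.2, -251.8, 0.4] q [  34   40  -12   24 -100   34] e 0.0
[17.5, 98.9, 14.8] [47.8, -251.8, 2.9] q [  33   42  -10   23 -103   38] e 0.0
[18.3, 103.8, 14.3] [50.5, -251.8, 5.1] q [  32   44   -8   23 -106   42] e 0.0
[19.2, 108.7, 13.6] [53.5, -251.8, 7.1] q [  32   47   -6   23 -108   46] e 0.0
[20.1, 113.7, 13.0] [56.6, -251.8, 8.8] q [  31   49   -4   23 -111   50] e 0.0
[21.0, 118.6, 12.3] [59.9, -251.8, 10.3] q [  31   51   -3   24 -113   54] e 0.0
[21.8, 123.5, 11.6] [63.2, -251.8, 11.5] q [  31   53   -2   24 -115   58] e 0.0
```

Run:
```python
from h import *
s=ctrl.snapshot("scene");w=ctrl.snapshot("wrist");t=ctrl.snapshot("top")
i=np.zeros((600,800,3),np.uint8);i[:300,:400]=cv2.resize(w['pixels'],(400,300));i[:300,400:]=cv2.resize(s['pixels'][110:245,310:490],(400,300),interpolation=3);i[300:,:400]=cv2.resize(t['pixels'][170:320,100:300],(400,300),interpolation=3);cv2.imwrite('pics/m2.png',i)
```

```text
(no output)
```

View pics/m2.png

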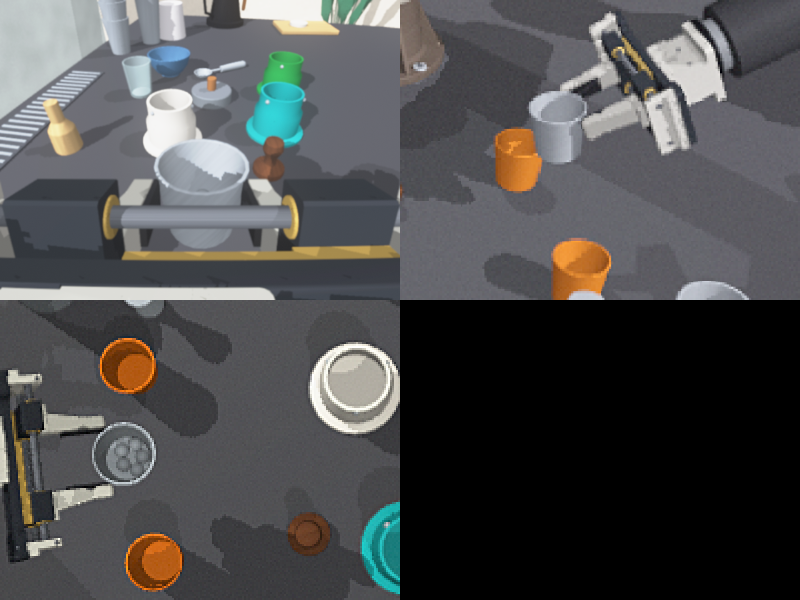

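Run:
```python
from h import *
P=[ctrl.snapshot("scene"),ctrl.snapshot("top")]
o=ctrl.get_obs()
for z in(.12,.132,.145):print(z,locate(P,'cup',(.47,.18),z))
R=Rm(o).as_matrix();print(o['tool_pos']-.019*R[:,2],o['tool_pos'],R[:,2],o['opening'])
```

```text
0.12 [([0.4507, 0.2084], [0.897]), ([0.4681, 0.2071], [0.66]), ([0.4646, 0.2063], [0.754, 0.647])]
0.132 [([0.4687, 0.2037], [0.869]), ([0.4672, 0.2047], [0.66]), ([0.4674, 0.2043], [0.872, 0.662])]
0.145 [([0.4884, 0.1985], [0.852]), ([0.4663, 0.2021], [0.652]), ([0.4696, 0.2017], [0.724, 0.608])]
[0.46688186 0.20265312 0.17078301] [0.46980945 0.18565842 0.16280747] [ 0.15408353 -0.89445812 -0.41976535] 0.05525640933819177
```

Emit:
{"method": "carry_out", "body": {
  "increments": [
    [-1.1,7.5,2.6,5,-32,2,1],
    [-1.4,15,5.1,10.5,-63,3,1],
    [-1.1,22.5,7.6,15.5,-95,4,1],
    [-0.1,30,9.9,21,-126.5,5,1],
    [1.6,37.5,12.2,26,-158,5,1],
    [3.9,45,14.4,30.5,-189,6,1],
    [6.8,52.3,16.4,35,-221,7,1],
    [10.4,59.4,18.3,39,-252,8,1],
    [11.3,64.3,18,36,-252,-6,1],
    [11.3,64.3,18,35.5,-252,-18,1],
    [11.3,64.3,18,35.5,-252,-18,1]
  ]
}}

```text
clock: 9.55
tool_pos: [0.505, -0.0662, 0.1444]
orientation: [-161.8, -51.9, -126.1]
force: [-0.1, -0.2, -2.1]
opening: 0.0543
```

```bash
sed -i 's/^print(.transfer.)/RT=1/; s/^for t in np.linspace.*$//; s/range(65,126,5)/[70,75,80,84,88,92,96,100,105,110,116,122]/' s3.py; python3 s3.py
python3 - <<'E'
from h import *
s=ctrl.snapshot("scene");t=ctrl.snapshot("top")
i=np.zeros((300,800,3),np.uint8);i[:,:400]=cv2.resize(s['pixels'][160:280,220:380],(400,300),interpolation=3);i[:,400:]=cv2.resize(t['pixels'][140:290,180:380],(400,300),interpolation=3);cv2.imwrite('pics/m3.png',i)
E
```

```text
[ 39.3  28.5 -28.8  29.7 -81.7   5.6] [ 0.50503341 -0.06617008  0.14440724] 0.05426417210989949 [-0.06842711 -0.19786107 -2.09710936]
pour
[0.2, 5.0, -0.3] [1.5, 1.1, 6.5] q [ 38  30 -25  28 -85  11] e 0.0
[0.2, 10.0, -0.3] [2.8, 1.1, 9.8] q [ 37  32 -22  27 -88  16] e 0.0
[0.2, 15.0, -0.3] [4.3, 1.1, 13.0] q [ 36  34 -19  26 -91  21] e 0.0
[0.2, 19.0, -0.3] [5.8, 1.1, 15.5] q [ 36  36 -17  25 -94  25] e 0.0
[0.2, 23.0, -0.3] [7.4, 1.1, 17.8] q [ 35  37 -15  24 -96  28] e 0.0
[0.2, 27.0, -0.3] [9.1, 1.1, 20.1] q [ 34  39 -13  24 -98  32] e 0.0
[0.2, 31.0, -0.3] [11.1, 1.1, 22.2] q [  34   41  -11   24 -101   35] e 0.0
[0.1, 35.0, -0.3] [13.1, 1.1, 24.2] q [  33   42  -10   23 -103   38] e 0.0
[0.1, 40.0, -0.3] [15.9, 1.1, 26.4] q [  32   44   -8   23 -106   42] e 0.0
[0.1, 45.0, -0.4] [18.9, 1.1, 28.4] q [  32   47   -6   23 -108   46] e 0.0
[0.1, 51.0, -0.4] [22.6, 1.1, 30.5] q [  31   49   -4   23 -111   51] e 0.0
[0.1, 57.0, -0.4] [26.6, 1.1, 32.1] q [  31   51   -3   24 -114   56] e 0.0
```

View pics/m3.png

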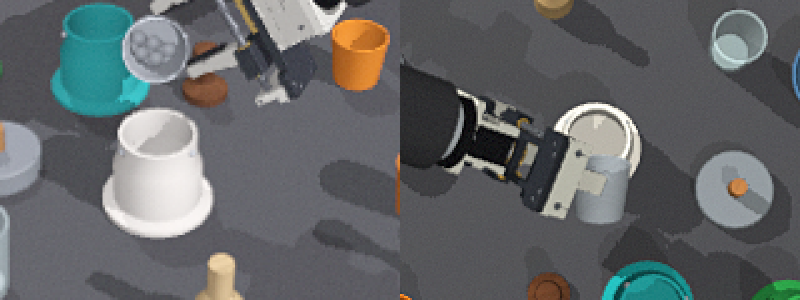

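Emit:
{"method": "carry_out", "body": {
  "increments": [
    [0.2,5,-0.3,1.5,1,6.5,1],
    [0.2,10,-0.3,3,1,10,1],
    [0.2,15,-0.3,4.5,1,13,1],
    [0.2,19,-0.3,6,1,15.5,1],
    [0.2,21,-0.3,6.5,1,16.5,1],
    [0.2,23,-0.3,7.5,1,18,1],
    [0.2,25,-0.3,8,1,19,1],
    [0.2,27,-0.3,9,1,20,1],
    [0.2,29,-0.3,10,1,21,1],
    [0.2,31,-0.3,11,1,22,1],
    [0.2,33,-0.3,12,1,23,1],
    [0.1,35,-0.3,13,1,24,1],
    [0.1,40,-0.3,16,1,26.5,1],
    [0.1,45,-0.4,19,1,28.5,1],
    [0.1,51,-0.4,22.5,1,30.5,1],
    [0.1,57,-0.4,26.5,1,32,1],
    [0.1,57,-0.4,26.5,1,32,1],
    [0.1,57,-0.4,26.5,1,32,1]
  ]
}}

```text
clock: 11.9
tool_pos: [0.5321, -0.0649, 0.1772]
orientation: [103.8, -47.3, -47.7]
force: [-0.4, 0.7, 0.8]
opening: 0.0543
```

Run:
```python
from h import *
o=ctrl.get_obs();s=ctrl.snapshot("scene");t=ctrl.snapshot("top")
i=np.zeros((300,800,3),np.uint8);i[:,:400]=cv2.resize(s['pixels'][160:280,220:380],(400,300),interpolation=3);i[:,400:]=cv2.resize(t['pixels'][140:290,180:380],(400,300),interpolation=3);cv2.imwrite('pics/m4.png',i)
for p in(s,t): print([[(np.round(d['centre'],3).tolist(),round(d['confidence'],2)) for d in ctrl.search_frame(p,f'ball{b}_center')] for b in range(1)])
R0=Rm(o);pin=o['tool_pos']-.019*R0.as_matrix()[:,2];q=o['joint_pos'];p0=o['tool_pos']
e1=np.array([.467,.2045,.172])
for t_ in list(np.linspace(0,1,16)[1:]):
    R=Rpour(25,10*t_,1,122*(1-t_),30*(1-t_),-1);p=pin+(e1-pin)*np.clip(t_*1.3-.3,0,1)+R[:,2]*.019;p[2]+=.03*np.sin(np.pi*t_)
    q,e=ik(p,R,q,K)
    print(np.round(np.r_[(Ro.from_matrix(R)*R0.inv()).as_rotvec(degrees=True),(p-p0)*1000],1).tolist(),round(e,4))
print(np.round(q,1))
```

```text
[[]]
[[([0.535, -0.053, 0.202], 0.29)]]
[-1.8, -8.1, 1.7, 1.0, -0.4, 5.2] 0.0
[-3.5, -16.2, 3.1, 2.0, -0.8, 10.2] 0.0
[-5.3, -24.4, 4.1, 3.1, -1.1, 14.8] 0.0
[-7.1, -32.6, 4.9, 0.6, 10.4, 18.5] 0.0
[-8.9, -40.8, 5.4, -4.9, 32.3, 20.9] 0.0
[-10.7, -48.9, 5.5, -10.4, 54.1, 22.4] 0.0
[-12.3, -57.1, 5.2, -16.0, 76.0, 22.7] 0.0
[-14.0, -65.3, 4.6, -21.6, 98.0, 21.8] 0.0
[-15.5, -73.4, 3.6, -27.2, 119.9, 19.7] 0.0
[-16.9, -81.4, 2.2, -32.9, 141.9, 16.3] 0.0
[-18.2, -89.5, 0.4, -38.7, 164.0, 11.9] 0.0
[-19.3, -97.4, -1.9, -44.5, 186.1, 6.5] 0.0
[-20.2, -105.2, -4.7, -50.4, 208.2, 0.4] 0.0
[-20.9, -112.9, -8.0, -56.2, 230.3, -6.3] 0.0
[-21.4, -120.4, -11.8, -62.1, 252.5, -13.2] 0.0
[ 68.3  35.6 -23.   28.5 -92.4 -74.1]
```

View pics/m4.png

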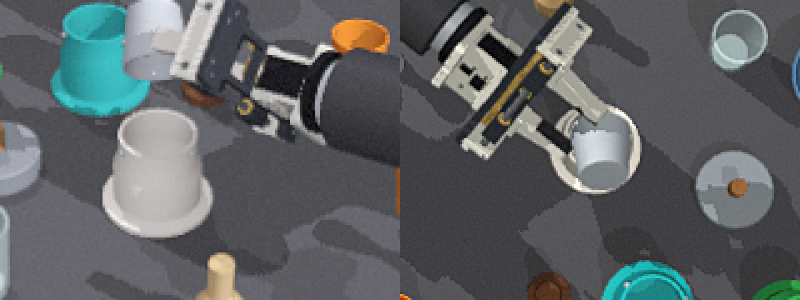

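Emit:
{"method": "carry_out", "body": {
  "increments": [
    [-1.8,-8,1.7,1,0,5,1],
    [-3.5,-16,3.1,2,-1,10,1],
    [-5.3,-24.4,4.1,3,-1,15,1],
    [-7,-32.6,4.9,0.5,10,18.5,1],
    [-9,-41,5.4,-5,32,21,1],
    [-10.7,-49,5.5,-10,54,22.5,1],
    [-12.3,-57,5.2,-16,76,22.5,1],
    [-14,-65.3,4.6,-21.5,98,22,1],
    [-15.5,-73.4,3.6,-27,120,20,1],
    [-17,-81.4,2.2,-33,142,16,1],
    [-18.2,-89.5,0.4,-38.5,164,12,1],
    [-19.3,-97.4,-1.9,-44.5,186,6.5,1],
    [-20.2,-105.2,-4.7,-50.5,208,0.5,1],
    [-21,-113,-8,-56,230,-6,1],
    [-21.4,-120.4,-11.8,-62,252.5,-13,1],
    [-21.4,-120.4,-11.8,-62,252.5,-13,1],
    [-21.4,-120.4,-11.8,-62,252.5,-13,1]
  ]
}}

```text
clock: 14.22
tool_pos: [0.4699, 0.1874, 0.1646]
orientation: [-115.1, -0.1, -170.0]
force: [-0.8, 0.3, -1.2]
opening: 0.0546
```

Run:
```python
from h import *
o=ctrl.get_obs();s=ctrl.snapshot("scene");t=ctrl.snapshot("top")
i=np.zeros((300,800,3),np.uint8);i[:,:400]=cv2.resize(s['pixels'][130:250,310:470],(400,300),interpolation=3);i[:,400:]=cv2.resize(t['pixels'][170:320,140:340],(400,300),interpolation=3);cv2.imwrite('pics/m5.png',i)
R=Rgrasp(25,10,-1);print(delta(R,np.array([.467,.2045,.041])),o['force'],o['opening'])
for z in(.12,.126,.132,.138):print(z,locate([s,t],'cup',(.467,.2045),z))
```

```text
(array([-0.1, -0.1,  0. ]), array([-1.000e-01,  6.000e-01, -1.316e+02])) [-0.84248222  0.26254555 -1.21463653] 0.05462878817902305
0.12 [([0.4498, 0.2093], [0.87]), ([0.468, 0.2055], [0.909]), ([0.4646, 0.2055], [0.737, 0.858])]
0.126 [([0.4588, 0.2072], [0.864]), ([0.4675, 0.2045], [0.904]), ([0.4661, 0.2053], [0.807, 0.88])]
0.132 [([0.4683, 0.2049], [0.856]), ([0.4673, 0.2027], [0.896]), ([0.4675, 0.2042], [0.836, 0.888])]
0.138 [([0.4769, 0.203], [0.843]), ([0.4668, 0.2016], [0.891]), ([0.4684, 0.2028], [0.79, 0.872])]
```

View pics/m5.png

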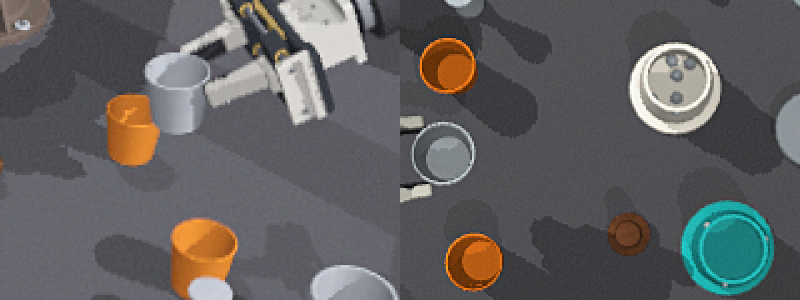

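Emit:
{"method": "carry_out", "body": {
  "increments": [
    [0,0,0,0,0,-30,1],
    [0,0,0,0,0,-65,1],
    [0,0,0,0,0,-95,1],
    [0,0,0,0,0,-115,1],
    [0,0,0,0,0,-124,1],
    [0,0,0,0,0,-129,1],
    [0,0,0,0,0.5,-131.5,1],
    [0,0,0,0,0.5,-131.5,1],
    [0,0,0,0,0.5,-131.5,0],
    [0,0,0,0,0.5,-131.5,0],
    [0,0,0,0,0.5,-131.5,0],
    [0,0,0,0,0.5,-131.5,0],
    [0,0,0,-4,25,-120,0],
    [0,0,0,-8,50,-108,0],
    [0,0,0,-14,85,-91,0],
    [0,0,0,-20,120,-74,0],
    [0,0,0,-20,120,-40,0],
    [0,0,0,-20,120,10,0],
    [0,0,0,-20,120,60,0]
  ]
}}

```text
clock: 17.1
tool_pos: [0.4498, 0.3074, 0.2254]
orientation: [-115.0, -0.1, -170.0]
force: [0.8, 0.7, 0.7]
opening: 0.0877
```

Run:
```python
from h import *
o=ctrl.get_obs();s=ctrl.snapshot("scene");t=ctrl.snapshot("top")
i=np.zeros((600,800,3),np.uint8);i[:300,:400]=cv2.resize(s['pixels'][130:250,310:470],(400,300),interpolation=3);i[:300,400:]=cv2.resize(t['pixels'][170:320,140:340],(400,300),interpolation=3)
i[300:,:400]=cv2.resize(t['pixels'][180:240,240:320],(400,300),interpolation=3);i[300:,400:]=cv2.resize(s['pixels'][195:255,245:325],(400,300),interpolation=3);cv2.imwrite('pics/m6.png',i)
print('cup',locate([s,t],'cup',(.467,.2045)))
print('cap',locate([s,t],'cap',(.5138,-.2235)))
print('can',locate([s,t],'canister',(.567,-.05)))
for p in(s,t): print([np.round(d['centre'],3).tolist() for d in ctrl.search_frame(p,'cap_knob')])
q=o['joint_pos'];print(np.round(q,1))
# knob grasp, several yaws
for yaw in range(-180,180,30):
    R=Ro.from_euler('xyz',[180,0,yaw],degrees=True).as_matrix()
    q1,e1=ik(np.array([.5138,-.2235,.03]),R,[0,30,0,0,-70,0],K);q2,e2=ik(np.array([.5673,-.0502,.1]),R,q1,K)
    if max(e1,e2)<1e-3: print(yaw,np.round(q1),np.round(q2))
```

```text
cup [([0.4684, 0.2053], [0.937]), ([0.4661, 0.2044], [0.879]), ([0.4667, 0.2052], [0.931, 0.878])]
cap [([0.5161, -0.2242], [0.875]), ([0.5149, -0.2252], [0.919]), ([0.5152, -0.2247], [0.877, 0.917])]
can [([0.5681, -0.0504], [0.941]), ([0.5657, -0.0498], [0.866]), ([0.5665, -0.0501], [0.94, 0.871])]
[[0.536, -0.219, 0.022]]
[[0.508, -0.22, 0.025]]
[  73.4   38.5   -6.1   25.  -106.3  -70.5]
-180 [ -3.  19. -25.  -0. -46.   3.] [ 15.  15. -20.   0. -55. -15.]
-150 [ -3.  19. -25.  -0. -46.  33.] [ 15.  15. -20.   0. -55.  15.]
-120 [ -3.  19. -25.  -0. -46.  63.] [ 15.  15. -20.   0. -55.  45.]
-90 [ -3.  19. -25.  -0. -46.  93.] [ 15.  15. -20.   0. -55.  75.]
-60 [ -3.  19. -25.  -0. -46. 123.] [ 15.  15. -20.   0. -55. 105.]
-30 [ -3.  19. -25.   0. -46. 153.] [ 15.  15. -20.   0. -55. 135.]
30 [  -3.   19.  -25.    0.  -46. -147.] [  15.   15.  -20.   -0.  -55. -165.]
60 [  -3.   19.  -25.   -0.  -46. -117.] [  15.   15.  -20.    0.  -55. -135.]
90 [ -3.  19. -25.  -0. -46. -87.] [  15.   15.  -20.    0.  -55. -105.]
120 [ -3.  19. -25.  -0. -46. -57.] [ 15.  15. -20.   0. -55. -75.]
150 [ -3.  19. -25.  -0. -46. -27.] [ 15.  15. -20.   0. -55. -45.]
```

View pics/m6.png

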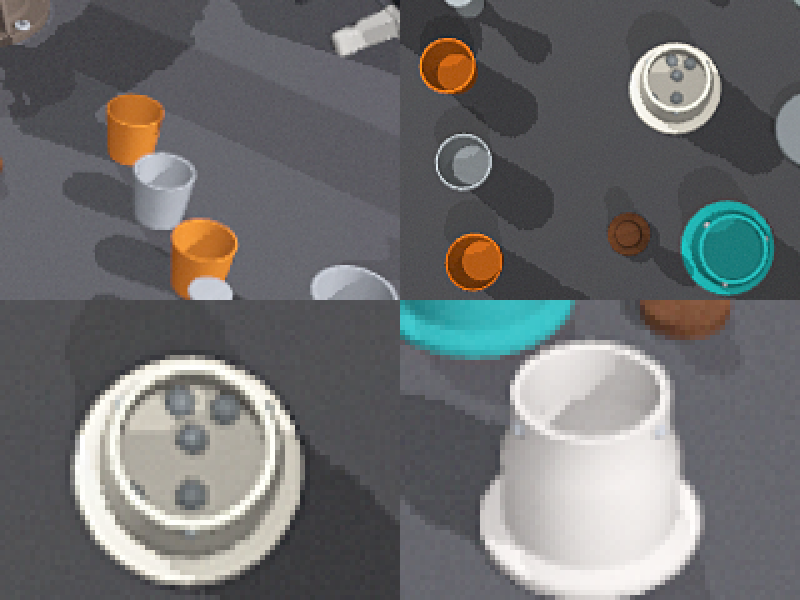

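Run:
```python
from h import *
o=ctrl.get_obs();Rc=Rm(o);p0=o['tool_pos'];q=o['joint_pos']
Rg=Ro.from_euler('xyz',[180,0,-90],degrees=True);rv=(Rg*Rc.inv()).as_rotvec()
g=np.array([.5145,-.2243,.19])
for t in np.linspace(0,1,13)[1:]:
    R=Ro.from_rotvec(rv*t)*Rc;p=p0+(g-p0)*t;p[2]+=.05*np.sin(np.pi*t);q,e=ik(p,R.as_matrix(),q,K)
    print(np.round(np.r_[np.degrees(rv*t),(p-p0)*1000],1).tolist(),round(e,4),np.round(q).astype(int))
```

```text
[3.8, 4.5, 5.9, 5.4, -44.3, 10.2] 0.0 [ 73  31 -15  27 -99 -65]
[7.5, 8.9, 11.8, 10.8, -88.6, 19.4] 0.0 [ 72  24 -23  29 -93 -58]
[11.3, 13.4, 17.6, 16.1, -132.9, 27.0] 0.0 [ 70  16 -29  31 -87 -50]
[15.0, 17.9, 23.5, 21.5, -177.2, 32.2] 0.0 [ 67   9 -34  32 -82 -42]
[18.8, 22.3, 29.4, 26.9, -221.5, 34.4] 0.0 [ 62   3 -38  33 -77 -31]
[22.6, 26.8, 35.3, 32.3, -265.8, 33.3] 0.0 [ 56  -3 -40  33 -72 -18]
[26.3, 31.3, 41.2, 37.7, -310.1, 28.8] 0.0 [ 47  -6 -41  31 -66  -3]
[30.1, 35.7, 47.1, 43.0, -354.4, 21.1] 0.0 [ 37  -8 -39  27 -61  15]
[33.9, 40.2, 52.9, 48.4, -398.7, 10.3] 0.0 [ 26  -6 -35  20 -58  36]
[37.6, 44.6, 58.8, 53.8, -443.0, -2.8] 0.0 [ 15  -2 -29  12 -58  57]
[41.4, 49.1, 64.7, 59.2, -487.3, -17.6] 0.0 [  5   3 -21   5 -61  77]
[45.1, 53.6, 70.6, 64.5, -531.6, -33.4] 0.0 [ -4  10 -14   0 -67  94]
```

Emit:
{"method": "carry_out", "body": {
  "increments": [
    [3.8,4.5,5.9,5.5,-44,10,0],
    [7.5,9,11.8,11,-88.5,19.5,0],
    [11.3,13.4,17.6,16,-133,27,0],
    [15,18,23.5,21.5,-177,32,0],
    [18.8,22.3,29.4,27,-221.5,34.5,0],
    [22.6,26.8,35.3,32,-266,33,0],
    [24.5,29,38.2,35,-288,31,0],
    [26.3,31.3,41.2,37.5,-310,29,0],
    [28.2,33.5,44.1,40,-332,25,0],
    [30.1,35.7,47.1,43,-354,21,0],
    [32,38,50,45.5,-376,16,0],
    [33.9,40.2,52.9,48.5,-399,10,0],
    [35.7,42.4,55.9,51,-421,4,0],
    [37.6,44.6,58.8,54,-443,-3,0],
    [41.4,49.1,64.7,59,-487,-17.5,0],
    [45.1,53.6,70.6,64.5,-531.5,-33.5,0],
    [45.1,53.6,70.6,64.5,-531.5,-33.5,0],
    [45.1,53.6,70.6,64.5,-531.5,-33.5,0]
  ]
}}

```text
clock: 19.85
tool_pos: [0.5141, -0.2254, 0.1889]
orientation: [179.7, 0.0, -90.2]
force: [-0.1, -0.7, -0.3]
opening: 0.088
```

Run:
```python
from h import *
o=ctrl.get_obs();w=ctrl.snapshot("wrist")
print(o['tool_pos'],o['orientation'],np.round(o['joint_pos'],1))
T=np.eye(4);T[:3,:3]=Rm(o).as_matrix();T[:3,3]=o['tool_pos'];M=np.linalg.inv(T@w['hand_eye'])
w['rvec']=cv2.Rodrigues(M[:3,:3])[0];w['tvec']=M[:3,3]
print('cap wrist',locate([w],'cap',(.5145,-.2243)))
for l in('cap','cap_knob'):print(l,[(np.round(d['centre'],3).tolist(),round(d['confidence'],2)) for d in ctrl.search_frame(w,l)])
cv2.imwrite('pics/w2.png',w['pixels'])
```

```text
[ 0.51411493 -0.22543915  0.18887899] [ 1.79726357e+02  1.58818430e-02 -9.02080233e+01] [ -3.7  10.  -13.5   0.  -66.7  93.5]
cap wrist [([0.5131, -0.2233], [0.98]), ([0.5131, -0.2233], [0.98])]
cap [([0.519, -0.226, 0.026], 0.76)]
cap_knob []
```

View pics/w2.png

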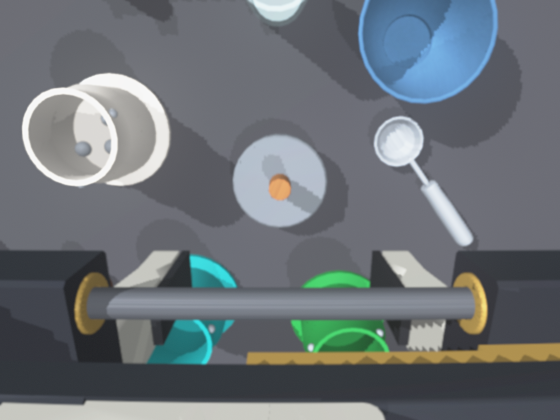

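Emit:
{"method": "carry_out", "body": {
  "increments": [
    [0.3,0,0.2,-0.5,2,-40,0],
    [0.3,0,0.2,-0.5,2,-80,0],
    [0.3,0,0.2,-0.5,2,-115,0],
    [0.3,0,0.2,-0.5,2,-140,0],
    [0.3,0,0.2,-0.5,2,-153,0],
    [0.3,0,0.2,-0.5,2,-159.5,0],
    [0.3,0,0.2,-0.5,2,-159.5,0],
    [0.3,0,0.2,-0.5,2,-159.5,1],
    [0.3,0,0.2,-0.5,2,-159.5,1],
    [0.3,0,0.2,-0.5,2,-159.5,1],
    [0.3,0,0.2,-0.5,2,-159.5,1],
    [0.3,0,0.2,-0.5,2,-159.5,1],
    [0.3,0,0.2,-0.5,2,-159.5,1]
  ]
}}

```text
clock: 21.68
tool_pos: [0.514, -0.222, 0.0311]
orientation: [179.9, 0.3, -89.8]
force: [0.6, 1.3, 0.9]
opening: 0.0332
```

Emit:
{"method": "carry_out", "body": {
  "increments": [
    [0,0,0,0,0,5,1],
    [0,0,0,0,0,20,1],
    [0,0,0,0,0,50,1],
    [0,0,0,0,0,90,1],
    [0,0,0,10,35,120,1],
    [0,0,0,20,70,120,1],
    [0,0,0,32,105,120,1],
    [0,0,0,42,140,120,1],
    [0,0,0,54,173,120,1],
    [0,0,0,54,173,120,1],
    [0,0,0,54,173,120,1]
  ]
}}

```text
clock: 23.05
tool_pos: [0.568, -0.049, 0.1519]
orientation: [179.9, 0.3, -89.8]
force: [0.1, -1.5, -1.6]
opening: 0.0005
```

Run:
```python
from h import *
o=ctrl.get_obs();print(o['tool_pos'],o['orientation'],o['force'],o['opening'])
s=ctrl.snapshot("scene");t=ctrl.snapshot("top");w=ctrl.snapshot("wrist")
z=o['tool_pos'][2]-.029
print('cap',locate([s,t],'cap',o['tool_pos'][:2],z))
i=np.zeros((300,800,3),np.uint8);i[:,:400]=cv2.resize(s['pixels'][150:270,220:380],(400,300),interpolation=3);i[:,400:]=cv2.resize(w['pixels'],(400,300));cv2.imwrite('pics/m7.png',i)
```

```text
[ 0.56798544 -0.04899619  0.15186598] [179.9451522    0.29382861 -89.79581332] [ 0.08211263 -1.45377032 -1.55827224] 0.0005046283696567591
cap [([0.6614, -0.1997], [0.651]), ([0.5023, -0.2047], [0.78]), ([0.5425, -0.2063], [0.004, 0.318])]
```

View pics/m7.png

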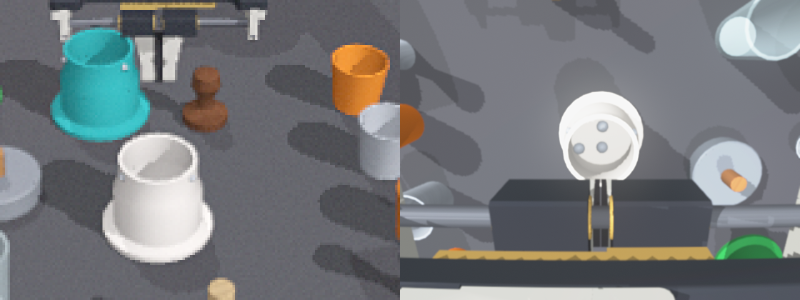

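Emit:
{"method": "carry_out", "body": {
  "increments": [
    [0,0,0,-10,-35,30,0],
    [0,0,0,-20,-70,35,0],
    [0,0,0,-32,-105,35,0],
    [0,0,0,-42,-140,35,0],
    [0,0,0,-54,-173,35,0],
    [0,0,0,-54,-173,35,0],
    [0,0,0,-54,-173,35,0],
    [0,0,0,-54,-173,35,0],
    [0,0,0,-54,-173,35,0],
    [0,0,0,-54,-173,35,0]
  ]
}}

```text
clock: 24.55
tool_pos: [0.5142, -0.2215, 0.1862]
orientation: [179.9, 0.3, -89.8]
force: [-0.2, -0.6, -0.1]
opening: 0.0868
```

Run:
```python
from h import *
o=ctrl.get_obs();w=ctrl.snapshot("wrist");s=ctrl.snapshot("scene")
print(o['tool_pos'],o['orientation'],o['opening'])
T=np.eye(4);T[:3,:3]=Rm(o).as_matrix();T[:3,3]=o['tool_pos'];M=np.linalg.inv(T@w['hand_eye'])
w['rvec']=cv2.Rodrigues(M[:3,:3])[0];w['tvec']=M[:3,3]
print('cap',locate([w,s],'cap',(.5145,-.2243)))
```

```text
[ 0.51423901 -0.22150051  0.18615805] [179.91379336   0.2912139  -89.77979418] 0.08677307830487749
cap [([0.5129, -0.2234], [0.971]), ([0.5159, -0.2242], [0.879]), ([0.5131, -0.2235], [0.97, 0.887])]
```

Emit:
{"method": "carry_out", "body": {
  "increments": [
    [0,0,0,-0.8,-2,-50,0],
    [0,0,0,-0.8,-2,-95,0],
    [0,0,0,-0.8,-2,-130,0],
    [0,0,0,-0.8,-2,-150,0],
    [0,0,0,-0.8,-2,-157.5,0],
    [0,0,0,-0.8,-2,-157.5,1],
    [0,0,0,-0.8,-2,-157.5,1],
    [0,0,0,-0.8,-2,-157.5,1],
    [0,0,0,-0.8,-2,-157.5,1],
    [0,0,0,-0.8,-2,-157.5,1],
    [0,0,0,-0.8,-2,-157.5,1],
    [0,0,0,-0.8,-2,-157.5,1],
    [0,0,0,-0.8,-2,-157.5,1],
    [0,0,0,-0.8,-2,-157.5,1],
    [0,0,0,-0.8,-2,-157.5,1],
    [0,0,0,-0.8,-2,-157.5,1],
    [0,0,0,-0.8,-2,-157.5,1]
  ]
}}

```text
clock: 26.88
tool_pos: [0.5133, -0.224, 0.0287]
orientation: [179.9, 0.3, -89.8]
force: [0.3, -0.0, 0.4]
opening: 0.0004
```

Run:
```python
from h import *
s=ctrl.snapshot("scene");w=ctrl.snapshot("wrist");t=ctrl.snapshot("top")
i=np.zeros((600,800,3),np.uint8);i[:300,:400]=cv2.resize(s['pixels'][170:260,170:290],(400,300),interpolation=3);i[:300,400:]=cv2.resize(w['pixels'],(400,300));i[300:,:400]=cv2.resize(t['pixels'][180:270,300:420],(400,300),interpolation=3);cv2.imwrite('pics/m8.png',i)
for z in (0,):print('cap',locate([s,t],'cap',(.5131,-.2235),z))
```

```text
cap [([0.5163, -0.2234], [0.813]), ([0.4795, -0.2191], [0.165]), ([0.4889, -0.2222], [0.564, 0.167])]
```

View pics/m8.png

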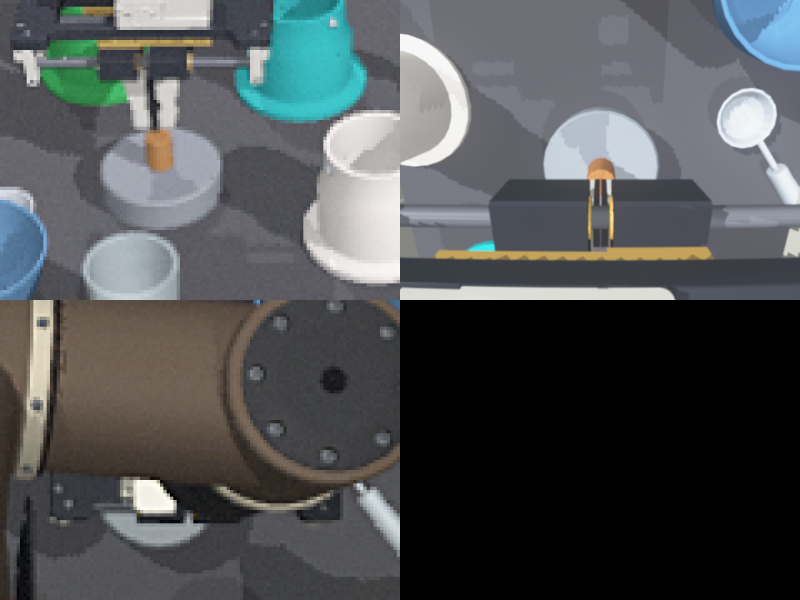

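Run:
```python
from h import *
s=ctrl.snapshot("scene")
pr=lambda P:cv2.projectPoints(np.array([P],float),s['rvec'],s['tvec'],s['intrinsics'],s['dist'])[0].ravel()
T=np.array([.568,-.049,.1519])
for off in(0,.01,.02,.03):
  for dz in(0,.02): print('m7',off,dz,np.round((pr(T+[-off,0,dz])-[220,150])*2.5))
T=np.array([.5133,-.224,.0287])
for off in(0,.01,.02,.03):
  for dz in(0,.02): print('m8',off,dz,np.round((pr(T+[-off,0,dz])-[170,170])/.3))
print('knob top m8',np.round((pr([.5131,-.2235,.056])-[170,170])/.3))
print(ctrl.get_obs())
```

```text
m7 0 0 [157. 109.]
m7 0 0.02 [158.  92.]
m7 0.01 0 [157. 103.]
m7 0.01 0.02 [157.  86.]
m7 0.02 0 [157.  97.]
m7 0.02 0.02 [157.  80.]
m7 0.03 0 [157.  91.]
m7 0.03 0.02 [157.  75.]
m8 0 0 [159. 160.]
m8 0 0.02 [157. 141.]
m8 0.01 0 [161. 152.]
m8 0.01 0.02 [159. 133.]
m8 0.02 0 [162. 145.]
m8 0.02 0.02 [160. 125.]
m8 0.03 0 [163. 137.]
m8 0.03 0.02 [161. 118.]
knob top m8 [157. 134.]
{'clock': 27.175, 'joint_pos': array([ -3.77049433,  18.84796118, -25.02483596,  -0.39257281,
       -46.23319972,  94.21801723]), 'qvel': array([-0.04917192,  0.06903857,  0.00372292, -0.00846357,  0.0173629 ,
        0.12069285]), 'tau': array([-1.10340301e-03, -4.91094446e+01,  2.25026643e+01,  5.26169792e+00,
        6.89508417e-02,  4.61819673e-04]), 'tool_pos': array([ 0.51325685, -0.22396758,  0.02865673]), 'orientation': array([179.91443521,   0.29007607, -89.82450886]), 'force': array([-0.51138559,  1.3455462 ,  0.0559018 ]), 'moment': array([-0.07069701, -0.00734811,  0.01875551]), 'opening': 0.0004184039883687547}
```

Emit:
{"method": "carry_out", "body": {
  "increments": [
    [0,0,0,0,0,-2,1],
    [0,0,0,0,0,-3,1],
    [0,0,0,0,0,-4,1],
    [0,0,0,0,0,-4,1]
  ]
}}

```text
clock: 27.68
tool_pos: [0.5132, -0.2239, 0.0245]
orientation: [179.9, 0.3, -89.8]
force: [-1.0, -0.1, -0.0]
opening: 0.0002
```

Emit:
{"method": "carry_out", "body": {
  "increments": [
    [0,0,0,0,0,-1,1],
    [0,0,0,0,0,-2,1],
    [0,0,0,0,0,-2,1]
  ]
}}

```text
clock: 28.05
tool_pos: [0.5131, -0.224, 0.0226]
orientation: [179.9, 0.3, -89.8]
force: [-0.5, 0.3, -0.4]
opening: 0.0002
```

Emit:
{"method": "carry_out", "body": {
  "increments": [
    [0,0,0,0,0,-1,1],
    [0,0,0,0,0,-2,1],
    [0,0,0,0,0,-2,1]
  ]
}}

```text
clock: 28.42
tool_pos: [0.5132, -0.2239, 0.0206]
orientation: [179.9, 0.3, -89.8]
force: [-0.3, 0.2, -0.7]
opening: 0.0006
```

Emit:
{"method": "carry_out", "body": {
  "increments": [
    [0,0,0,0,0,-1,1],
    [0,0,0,0,0,-2,1],
    [0,0,0,0,0,-2,1]
  ]
}}

```text
clock: 28.8
tool_pos: [0.5132, -0.224, 0.0185]
orientation: [179.9, 0.3, -89.8]
force: [0.1, -0.5, -0.3]
opening: 0.0005
```

Emit:
{"method": "carry_out", "body": {
  "increments": [
    [0,0,0,0,0,-1,1],
    [0,0,0,0,0,-2,1],
    [0,0,0,0,0,-2,1]
  ]
}}

```text
clock: 29.18
tool_pos: [0.5133, -0.224, 0.0171]
orientation: [179.9, 0.3, -89.8]
force: [-1.1, 1.4, 4.6]
opening: 0.0002
```

Emit:
{"method": "carry_out", "body": {
  "increments": [
    [0,0,0,0,0,5,0],
    [0,0,0,0,0,25,0],
    [0,0,0,0,0,25,0],
    [0,0,0,0,0,25,0],
    [0,0,0,0,0,25,0],
    [0,0,0,0,0,25,0],
    [0,0,0,0,0,25,0]
  ]
}}

```text
clock: 30.05
tool_pos: [0.5131, -0.2239, 0.0414]
orientation: [179.9, 0.3, -89.8]
force: [-0.5, -0.8, 0.8]
opening: 0.0652
```

Run:
```python
from h import *
o=ctrl.get_obs();w=ctrl.snapshot("wrist");s=ctrl.snapshot("scene")
print(ctrl.pinch_z,o['tool_pos'],o['orientation'],o['opening'])
T=np.eye(4);T[:3,:3]=Rm(o).as_matrix();T[:3,3]=o['tool_pos'];M=np.linalg.inv(T@w['hand_eye'])
w['rvec']=cv2.Rodrigues(M[:3,:3])[0];w['tvec']=M[:3,3]
print('cap',locate([s],'cap',(.5145,-.2243)))
print(w['hand_eye'].round(3).tolist())
cv2.imwrite('pics/s9.png',s['pixels'])
```

```text
0.0188 [ 0.51306872 -0.22394675  0.04137733] [179.88519679   0.29518171 -89.82796612] 0.06516240951822903
cap [([0.5151, -0.2244], [0.884]), ([0.5151, -0.2244], [0.884])]
[[1.0, 0.001, -0.001, -0.001], [-0.0, 0.961, 0.277, -0.074], [0.001, -0.277, 0.961, -0.198], [0.0, 0.0, 0.0, 1.0]]
```

Emit:
{"method": "carry_out", "body": {
  "increments": [
    [0,0,0,0,0,-12,0],
    [0,0,0,0,0,-24,0],
    [0,0,0,0,0,-34,0],
    [0,0,0,0,0,-40,0],
    [0,0,0,0,0,-40,0]
  ]
}}

```text
clock: 30.82
tool_pos: [0.5129, -0.2239, 0.001]
orientation: [179.8, 0.3, -89.8]
force: [-0.9, -0.9, -0.6]
opening: 0.0877
```

Emit:
{"method": "carry_out", "body": {
  "increments": [
    [0,0,0,0,0,-2,0],
    [0,0,0,0,0,-4,0],
    [0,0,0,0,0,-6,0],
    [0,0,0,0,0,-6,0]
  ]
}}

```text
clock: 31.32
tool_pos: [0.5132, -0.224, -0.0044]
orientation: [179.9, 0.3, -89.8]
force: [-1.3, -0.0, -0.5]
opening: 0.0875
```

Emit:
{"method": "carry_out", "body": {
  "increments": [
    [0,0,0,0,0,-2,1],
    [0,0,0,0,0,-2,1],
    [0,0,0,0,0,-2,1],
    [0,0,0,0,0,-2,1],
    [0,0,0,0,0,-2,1],
    [0,0,0,0,0,-2,1],
    [0,0,0,0,0,-2,1],
    [0,0,0,0,0,-2,1],
    [0,0,0,0,0,-2,1],
    [0,0,0,0,0,-2,1]
  ]
}}

```text
clock: 32.58
tool_pos: [0.5132, -0.224, -0.0063]
orientation: [179.9, 0.3, -89.8]
force: [0.2, 0.4, 0.4]
opening: 0.0212
```

Emit:
{"method": "carry_out", "body": {
  "increments": [
    [0,0,0,0,0,5,1],
    [0,0,0,0,0,25,1],
    [0,0,0,0,0,60,1],
    [0,0,0,0,0,100,1],
    [0,0,0,0,0,125,1],
    [0,0,0,10,35,125,1],
    [0,0,0,20,70,125,1],
    [0,0,0,32,105,125,1],
    [0,0,0,43,140,125,1],
    [0,0,0,53,174,125,1],
    [0,0,0,53,174,125,1],
    [0,0,0,53,174,125,1]
  ]
}}

```text
clock: 34.08
tool_pos: [0.566, -0.05, 0.1187]
orientation: [179.9, 0.3, -89.8]
force: [0.3, -0.1, -0.2]
opening: 0.0215
```

Run:
```python
from h import *
o=ctrl.get_obs();print(o['tool_pos'],o['orientation'],o['force'],o['opening'])
s=ctrl.snapshot("scene");t=ctrl.snapshot("top");w=ctrl.snapshot("wrist")
T=np.eye(4);T[:3,:3]=Rm(o).as_matrix();T[:3,3]=o['tool_pos'];M=np.linalg.inv(T@w['hand_eye'])
w['rvec']=cv2.Rodrigues(M[:3,:3])[0];w['tvec']=M[:3,3]
z=o['tool_pos'][2]+.0063
PROF['cap']=[[(0,.049),(.026,.049)]]
print('cap',z,locate([s,w],'cap',o['tool_pos'][:2],z))
print('can',locate([s,w],'canister',(.567,-.05)))
i=np.zeros((300,800,3),np.uint8);i[:,:400]=cv2.resize(s['pixels'][150:270,220:380],(400,300),interpolation=3);i[:,400:]=cv2.resize(w['pixels'],(400,300));cv2.imwrite('pics/m9.png',i)
```

```text
[ 0.56595874 -0.04997464  0.11870321] [179.89652806   0.28954978 -89.79823875] [ 0.33004596 -0.076291   -0.22450568] 0.021535750662735557
cap 0.12500321182320562 [([0.5714, -0.0489], [0.805]), ([0.5808, -0.0494], [0.495]), ([0.5807, -0.0495], [0.724, 0.495])]
can [([0.5805, -0.0499], [0.786]), ([0.6052, -0.048], [0.2]), ([0.6043, -0.0483], [0.68, 0.201])]
```

View pics/m9.png

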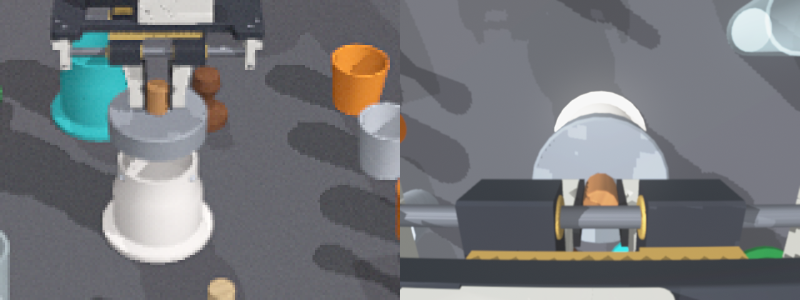

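Emit:
{"method": "carry_out", "body": {
  "increments": [
    [0,0,0,0.3,0,-10,1],
    [0,0,0,0.3,0,-22,1],
    [0,0,0,0.3,0,-30,1],
    [0,0,0,0.3,0,-35,1],
    [0,0,0,0.3,0,-39,1],
    [0,0,0,0.3,0,-42,1],
    [0,0,0,0.3,0,-44,1],
    [0,0,0,0.3,0,-44,1]
  ]
}}

```text
clock: 35.42
tool_pos: [0.5665, -0.0499, 0.0746]
orientation: [179.9, 0.3, -89.8]
force: [0.1, -1.1, -0.6]
opening: 0.0213
```

Emit:
{"method": "carry_out", "body": {
  "increments": [
    [0,0,0,0,0,-1,1],
    [0,0,0,0,0,-2,1],
    [0,0,0,0,0,-3,1],
    [0,0,0,0,0,-3,1]
  ]
}}

```text
clock: 35.92
tool_pos: [0.5665, -0.0499, 0.0717]
orientation: [179.9, 0.3, -89.8]
force: [-1.5, 0.8, 0.3]
opening: 0.0213
```

Emit:
{"method": "carry_out", "body": {
  "increments": [
    [0,0,0,0,0,-1,1],
    [0,0,0,0,0,-2,1],
    [0,0,0,0,0,-2,1]
  ]
}}

```text
clock: 36.3
tool_pos: [0.5676, -0.0499, 0.0709]
orientation: [-180.0, 0.3, -89.8]
force: [-0.7, 2.0, 7.7]
opening: 0.0214
```

Emit:
{"method": "carry_out", "body": {
  "increments": [
    [0,0,0,0,0,-1,1],
    [0,0,0,0,0,-2,1],
    [0,0,0,0,0,-2,1]
  ]
}}

```text
clock: 36.67
tool_pos: [0.5682, -0.0499, 0.0694]
orientation: [-179.9, 0.3, -89.8]
force: [-0.4, 1.0, 8.9]
opening: 0.0209
```

Emit:
{"method": "carry_out", "body": {
  "increments": [
    [0,0,0,0,0,-1,1],
    [0,0,0,0,0,-2,1],
    [0,0,0,0,0,-3,1],
    [0,0,0,0,0,-3,1]
  ]
}}

```text
clock: 37.17
tool_pos: [0.5657, -0.0498, 0.0636]
orientation: [179.8, 0.3, -89.9]
force: [-1.2, 1.8, -4.4]
opening: 0.0212
```

Emit:
{"method": "carry_out", "body": {
  "increments": [
    [0,0,0,0,0,-1,1],
    [0,0,0,0,0,-2,1],
    [0,0,0,0,0,-3,1],
    [0,0,0,0,0,-3,1]
  ]
}}

```text
clock: 37.67
tool_pos: [0.567, -0.05, 0.0619]
orientation: [180.0, 0.3, -89.8]
force: [-0.1, -0.1, 0.4]
opening: 0.0211
```

Emit:
{"method": "carry_out", "body": {
  "increments": [
    [0,0,0,0,0,-1,1],
    [0,0,0,0,0,-2,1],
    [0,0,0,0,0,-2,1]
  ]
}}

```text
clock: 38.05
tool_pos: [0.5669, -0.05, 0.0615]
orientation: [180.0, 0.3, -89.8]
force: [-6.6, 2.2, 12.8]
opening: 0.0211
```

Emit:
{"method": "carry_out", "body": {
  "increments": [
    [0,0,0,0,0,-0.5,1],
    [0,0,0,0,0,-1,1],
    [0,0,0,0,0,-1,1],
    [0,0,0,0,0,-1,1],
    [0,0,0,0,0,-1,1],
    [0,0,0,0,0,-1,1],
    [0,0,0,0,0,-1,1],
    [0,0,0,0,0,-1,1]
  ]
}}

```text
clock: 39.05
tool_pos: [0.567, -0.05, 0.0615]
orientation: [-180.0, 0.3, -89.8]
force: [-9.5, 3.1, 22.3]
opening: 0.0214
```

Run:
```python
from h import *
s=ctrl.snapshot("scene")
PROF['cap']=[[(0,.049),(.026,.049)]]
print('cap',locate([s],'cap',(.567,-.05),.068),'cup',locate([s],'cup',(.467,.2045)))
for l in "tamper jigger tumbler whisk jug bowl spoon".split(): print(l,[np.round(d['centre'],3).tolist() for d in ctrl.search_frame(s,l)][:1])
o=ctrl.get_obs();print(o['clock'],o['tool_pos'],o['orientation'],o['force'],o['opening'])
```

```text
Traceback (most recent call last):
  File "h.py", line 22, in locate
    r=least_squares(f,guess,args=(L,),diff_step=5e-3)
  File "h.py", line 20, in <lambda>
    f=lambda g,L:np.concatenate([cen(sil(p,name,[*g,z]))-cen(m) for p,m in L])
                 ~~~~~~~~~~~~~~^^^^^^^^^^^^^^^^^^^^^^^^^^^^^^^^^^^^^^^^^^^^^^^
ValueError: need at least one array to concatenate
```

Run:
```python
from h import *
s=ctrl.snapshot("scene")
print('cup',[np.round(d['centre'],3).tolist() for d in ctrl.search_frame(s,'cup')],'cap',[np.round(d['centre'],3).tolist() for d in ctrl.search_frame(s,'cap')])
for l in "tamper jigger tumbler whisk jug bowl spoon".split(): print(l,[np.round(d['centre'],3).tolist() for d in ctrl.search_frame(s,l)][:1])
o=ctrl.get_obs();print(o['clock'],o['tool_pos'],o['force'],o['opening'])
print(ctrl.close_job())
```

```text
cup [[0.57, 0.229, 0.045], [0.483, 0.207, 0.043], [0.367, 0.184, 0.041]] cap [[0.591, -0.051, 0.094], [0.63, -0.359, 0.036]]
tamper []
jigger [[0.685, 0.217, 0.057]]
tumbler [[0.711, -0.224, 0.06]]
whisk [[0.773, 0.009, 0.046]]
jug []
bowl [[0.631, -0.356, 0.037]]
spoon [[0.497, -0.397, 0.02]]
39.65 [ 0.56700289 -0.05001434  0.06147198] [-10.16247589   3.64918402  22.83324721] 0.021493407052950768
the job is handed in; nothing more can be done
None
```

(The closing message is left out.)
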